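# Load the back roll of tape on the packing dispenser

### The arm

A 7-joint arm with a two-finger parallel gripper is mounted at the origin on the work surface. World frame = base frame: x ahead of the robot, y to its left, z up, the work surface at z = 0. Lengths are in m, angles in degrees, forces in N, time in s.
With the tool pointing down it reaches from about 0.425 to 0.875 m from the base axis. Payload 4.7 kg.
Tool frame: the origin (TCP) lies between the finger pads; the fingertips stand 25 mm ahead of it and the grasp point (between the pads) lies 6 mm ahead of it (env.tip_reach is the distance from the TCP to the fingertips, in m); z points along the fingers, y is the direction in which the jaws open and shut (so a half turn about z gives the same grasp; the last joint's range is limited). The gripper opens to 87 mm and grips with 3 to 60 N. Pads are 19 mm wide; open, the fingers measure 117 mm over their backs; the gripper's body (75 mm by 190 mm) begins 51 mm behind the grasp point.
Start: joints at [-70.353, 18.392, -4.016, 83.108, 1.295, 78.541, -3.26], TCP at [0.21, 0.615, 0.248] pointing down, gripper open.
Joint ranges: [-163.93, 163.93], [-17.29, 119.83], [-79.2, 71.16], [3.27, 140.29], [-89.18, 269.18], [5.43, 117.66], [-154.24, 154.24]. Speed limits (degrees/s): [147.25, 147.25, 180, 180, 180, 180, 180].

### API

Orientations are given as [roll, pitch, yaw] about the fixed x, y, z axes, in that order (R = Rz(yaw) Ry(pitch) Rx(roll)).
In Python, from cell import env, viewer, job gives the robot as it stands.
- The arm moves only by the tool move_arm, never from a script. Its argument "steps" is a list of rows, each a list of 7 numbers: the finger opening in cm, from 0 to 8.7, then the shift along the tool's x, y, z in cm, then the turn, a rotation vector about the tool's x, y, z in rad. In form: [[fingers, tx, ty, tz, wx, wy, wz], ...]. A call has 1 to 5 rows; each row shifts and turns the commanded pose from where the row before left it, along the tool's axes as they then stand; what a row does not reach is not made up. A row lasts 1/12 s, in which the tool goes at most 41.7 mm and 7.16 degrees, less where a joint would pass 70% of its speed; a pose out of reach is approached as far as the arm can. A call is refused whole if a number of a shift passes 4.17 or a number of a turn 0.125, either way. A call with a gripper value outside its range is refused whole. The fingers move at their own pace and stop on an object; "force" is the grip in N (left out, the last holds). Time passes only in rows, so rows that do not move let the fingers close. It gives the time, the measured TCP pose, the force and the opening at its end, in the units of the state.
- env.get_obs(): the state, without advancing time (a new reading comes with each control period).
- viewer.read_camera(name): name is "scene" or "top" or "wrist"; returns a dict with "img" (480x640x3 uint8, red, green, blue), "vfov" (degrees; the focal length in pixels is half the picture's height over the tangent of half this angle, whatever the lens; pixels are square), "cx", "cy" (the principal point, pixels), "extrinsics" (4x4, takes a point from world to camera coordinates); the wrist camera has in their place "mount" (4x4, takes a point from camera to tool coordinates, whose origin is the TCP and whose axes are the flange's). Camera axes: x right, y down, z forward; pixel columns grow to the right and rows downward; lengths in m; the calibration is good to about 2 mm. A picture is of the moment at which its call begins: read the wrist's pose just before it. There is no depth.
- job.sign_off(): hands the job in, once; it reports no verdict.
The state is a dict: "time_s": time; "qpos": joint angles; "joint_velocities": joint speeds; "effort": joint torques, N m; "tool_pos": TCP position; "tool_rot": TCP orientation; "force": force on the tool from outside, world axes, zero at the start; "wrist_torque": the same for the moment, N m; "grip_width": finger opening in m.
Only numpy, scipy, OpenCV 4.12 (cv2) and the standard library are available. Lean on these libraries where they do the work, as an engineer would, in place of code of your own. Each camera call takes 0.05 s, during which the arm holds its last target.

### The job

The roll of tape you need hangs at the back of the full hook, behind two others. First move the two front rolls to the spare hook and leave them hanging there, then take the back roll and load it on the tape dispenser's hub, fully home against the hub's flange, and let go. Do not drop any roll, and leave the other things on the bench where they are.

Things in the scene. Friction and masses are not known exactly. Their poses are not given: they have to be found in the camera images.
- full_hook_root (a point): The hook holding three tape rolls at the start. Level 8 mm round bar on a fixed stand, running 145 mm along this frame's -x (towards the robot), then an upturned tip 10 mm above the bar's upper side (153 mm with tip). Point: on the bar's axis (145 mm above the bench) at the post; z up, y across. Post: 20 x 24 mm, 149 mm high, behind the point.
- spare_hook_root (a point): The empty hook, same as the full one. Level 8 mm round bar on a fixed stand, running 145 mm along this frame's -x (towards the robot), then an upturned tip 10 mm above the bar's upper side (153 mm with tip). Point: on the bar's axis (145 mm above the bench) at the post; z up, y across. Post: 20 x 24 mm, 149 mm high, behind the point.
- hub_root (a point): Dispenser hub, fixed: level black cylinder, 30 mm diameter, 36 mm long along this frame's -x (to the robot), last 9 mm tapered. Point: on its axis (135 mm above bench) in the face of its 50 mm flange; z up. Home: roll touches flange, centre 12 mm before the point; let go, it hangs 4 mm below the axis. Behind: column 34 mm wide, 153 mm high. Cutter 90 to 104 mm to +y, 80 mm high.
- front_roll_center (a point): The foremost roll of tape on the full hook, 54 mm outer diameter. 24 mm wide, 38 mm bore, about 60 g, axis (x) level along the bar. Point: centre of the bore, 15 mm below the bar's axis when hanging; to pass the tip raise it 10 to 30 mm. Can be taken across its diameter from above, a finger on each side of the bar. About 13 mm free to the middle roll.
- middle_roll_center (a point): The middle roll of tape on the full hook, 54 mm outer diameter. 24 mm wide, 38 mm bore, about 60 g, axis (x) level along the bar. Point: centre of the bore, 15 mm below the bar's axis when hanging; to pass the tip raise it 10 to 30 mm. Can be taken across its diameter from above, a finger on each side of the bar. 
- rear_roll_center (a point): The rearmost roll of tape on the full hook, 60 mm outer diameter. 24 mm wide, 38 mm bore, about 60 g, axis (x) level along the bar. Point: centre of the bore, 15 mm below the bar's axis when hanging; to pass the tip raise it 10 to 30 mm. Can be taken across its diameter from above, a finger on each side of the bar. Starts 28 mm before the post, about 13 mm free to the middle roll.
- carton: Bystander: closed cardboard carton 85 x 160 x 70 mm on the bench beyond the hooks; origin under its centre.
- tape_measure: Bystander: tape measure 34 x 62 x 58 mm on the bench; origin under its centre.
- cutter_knife: Bystander: shut cutter knife 130 x 24 x 16 mm lying on the bench; origin under its centre.

How it is judged (in metres and radians):
On the way, in this order (a step that is already met when the one before it is completed fails the run):
1. both front rolls hang on the spare hook while the rear roll still hangs on the full hook (x of front_roll_center in the frame of spare_hook_root between -0.142 and -0.008 m and y of front_roll_center in the frame of spare_hook_root between -0.012 and 0.012 m and z of front_roll_center in the frame of spare_hook_root between -0.021 and -0.008 m and angle between the x axis of each of front_roll_center, middle_roll_center and the x axis of spare_hook_root, either way round below 0.35 rad and x of middle_roll_center in the frame of spare_hook_root between -0.142 and -0.008 m and y of middle_roll_center in the frame of spare_hook_root between -0.012 and 0.012 m and z of middle_roll_center in the frame of spare_hook_root between -0.021 and -0.008 m and x of rear_roll_center in the frame of full_hook_root between -0.142 and -0.008 m and y of rear_roll_center in the frame of full_hook_root between -0.012 and 0.012 m and z of rear_roll_center in the frame of full_hook_root between -0.021 and -0.008 m and angle between the x axis of rear_roll_center and the x axis of full_hook_root, either way round below 0.35 rad), for 0.2 s.
2. the rear roll is on the dispenser's hub, home against the flange (x of rear_roll_center in the frame of hub_root between -0.018 and -0.009 m and y of rear_roll_center in the frame of hub_root between -0.006 and 0.006 m and z of rear_roll_center in the frame of hub_root between -0.0075 and 0.002 m and angle between the x axis of rear_roll_center and the x axis of hub_root, either way round below 0.15 rad), for 0.2 s.
At the end, for the whole second after the job is handed in: The rear roll sits on the dispenser's hub with its side face no more than 6 mm from the flange and its axis within 0.15 rad of the hub's; the two front rolls hang on the bar of the spare hook, between its post and its tip; all three are released and at rest (slower than 50 mm/s) (all of step 2 and x of front_roll_center in the frame of spare_hook_root between -0.142 and -0.008 m and y of front_roll_center in the frame of spare_hook_root between -0.012 and 0.012 m and z of front_roll_center in the frame of spare_hook_root between -0.021 and -0.008 m and angle between the x axis of each of front_roll_center, middle_roll_center and the x axis of spare_hook_root, either way round below 0.35 rad and x of middle_roll_center in the frame of spare_hook_root between -0.142 and -0.008 m and y of middle_roll_center in the frame of spare_hook_root between -0.012 and 0.012 m and z of middle_roll_center in the frame of spare_hook_root between -0.021 and -0.008 m and linear speed of each of front_roll, middle_roll, rear_roll below 0.05 m/s); the robot touches nothing.
It fails at once if a roll is dropped (its centre below 50 mm) (height (world z) of any of front_roll_center, middle_roll_center, rear_roll_center below 0.05 m).
It fails at once if a bystander is moved more than 20 mm (distance of any of carton, tape_measure, cutter_knife from where it was at the start of the episode above 0.02 m).
It also fails if it takes over 72 s, if anything falls off the work surface, if the arm or the gripper's body presses on something with over 40 N, if the wrist force passes 120 N, or if a joint passes its speed limit or range.

## Working session

There is one attempt and no reset: what is moved stays moved. The work goes in short steps, Python scripts to look and compute and a tool call to move; the robot and the scene stay as the last step left them, time stands still between calls to the robot, and variables do not carry over. Pictures are saved under pics/ and viewed, and the job is handed in when it is done.

Besides the shell and the picture viewer there is one more tool, called after "Emit:" by a JSON object that holds its "fn" and its "kwargs". move_arm: Moves the arm, as the interface text tells. Its arguments: {"type":"object","properties":{"steps":{"type":"array"},"force":{"type":"number"}},"required":["steps"]}

```bash
ls; mkdir -p pics
python3 - <<'E'
from cell import env, viewer, job
import cv2,numpy as np
o=env.get_obs(); print(o)
for n in ["scene","top","wrist"]:
    c=viewer.read_camera(n); cv2.imwrite(f"pics/{n}0.png",c["img"][:,:,::-1])
    print(n,{k:v for k,v in c.items() if k!="img"})
E
```

```text
pics
{'time_s': 0.0, 'qpos': array([-70.35435047,  18.43746293,  -4.01456774,  83.17534903,
         1.29386269,  78.54093048,  -3.2607222 ]), 'joint_velocities': array([-0.02091548,  0.02656811,  0.06575194, -0.00755839, -0.09509122,
        0.06434441, -0.03127545]), 'effort': array([-8.14252562e-04, -4.91283739e+01, -4.04363852e-01, -3.12530279e+01,
       -6.39329106e-02,  4.37381922e-02,  1.74016427e-04]), 'tool_pos': array([0.209763  , 0.61468299, 0.24647552]), 'tool_rot': array([-1.79891434e+02,  5.01113381e-03,  1.61162251e+02]), 'force': array([-0.29008343,  0.49250895,  0.24876858]), 'wrist_torque': array([ 0.03220675,  0.00877004, -0.03607834]), 'grip_width': 0.08702421002720824}
scene {'vfov': 44.711861368630025, 'cx': 320.62280604977815, 'cy': 245.60048958476327, 'extrinsics': array([[-0.71375201,  0.70024215,  0.01479888,  0.40976778],
       [ 0.51662454,  0.54062365, -0.66394665, -0.22446991],
       [-0.47292405, -0.46624779, -0.74763349,  1.26618856],
       [ 0.        ,  0.        ,  0.        ,  1.        ]])}
top {'vfov': 50.225863594119076, 'cx': 324.1203878592901, 'cy': 246.7579389635083, 'extrinsics': array([[ 0.0220061 , -0.99974278,  0.00548643, -0.01379532],
       [-0.99016032, -0.02255309, -0.1381083 ,  0.62709281],
       [ 0.13819651, -0.00239322, -0.99040194,  0.92238862],
       [ 0.        ,  0.        ,  0.        ,  1.        ]])}
wrist {'vfov': 58.62591028783664, 'cx': 319.7568551893911, 'cy': 236.20294930682755, 'mount': array([[ 3.92797287e-05, -9.69029579e-01, -2.46944678e-01,
         6.74654722e-02],
       [ 9.99999726e-01,  2.20468408e-04, -7.06071871e-04,
        -9.29152079e-04],
       [ 7.38648027e-04, -2.46944583e-01,  9.69029322e-01,
        -1.36814242e-01],
       [ 0.00000000e+00,  0.00000000e+00,  0.00000000e+00,
         1.00000000e+00]])}
```

View pics/scene0.png

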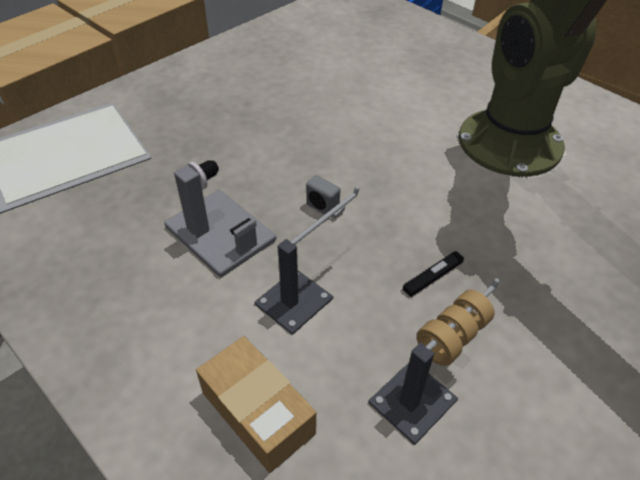

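View pics/top0.png

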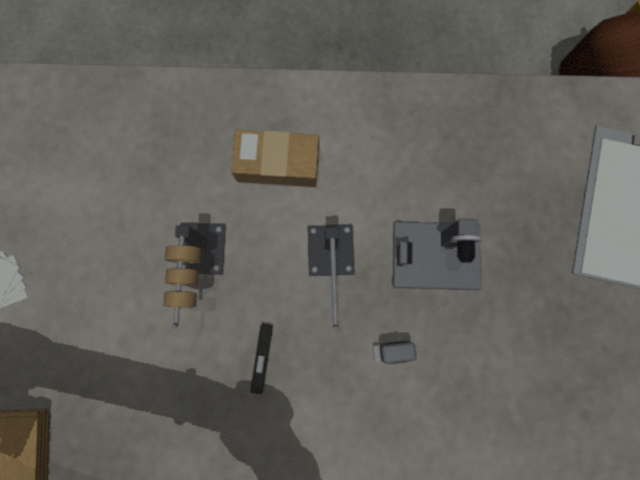

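View pics/wrist0.png

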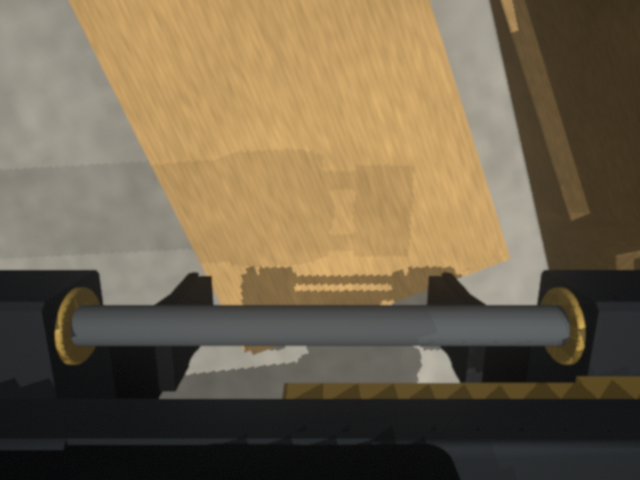

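The top view shows the full hook at about (180,270), the spare hook's bar from (333,235) to (335,325), and the hub at (466,250). The knife is near (262,355) and the tape measure near (397,352). I'll enlarge these for accurate pixel positions.

Run:
```python
import cv2,numpy as np
t=cv2.imread("pics/top0.png"); s=cv2.imread("pics/scene0.png")
def crop(im,x,y,w,h,k,n): cv2.imwrite(f"pics/{n}.png",cv2.resize(im[y:y+h,x:x+w],None,fx=k,fy=k,interpolation=cv2.INTER_CUBIC))
a=t[215:335,150:250];b=t[215:335,295:370];c=t[215:335,420:500]
cv2.imwrite("pics/topc.png",cv2.resize(np.hstack([a,b,c]),None,fx=3,fy=3,interpolation=cv2.INTER_CUBIC))
crop(s,390,270,120,130,4,"sc1"); crop(s,160,140,210,160,3.8,"sc2")
```

```text
(no output)
```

View pics/topc.png

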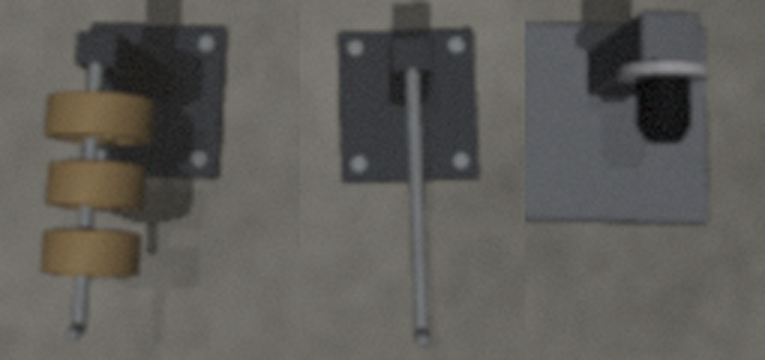

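View pics/sc1.png

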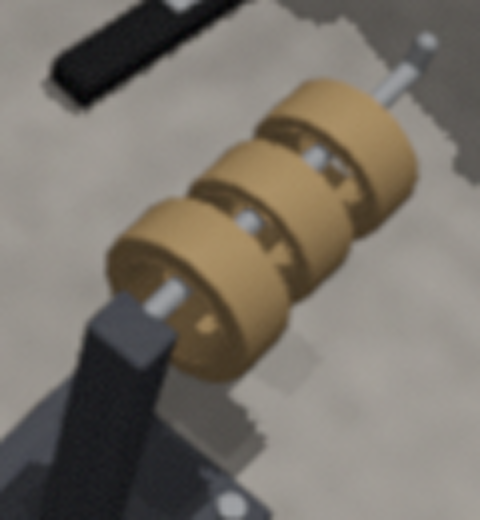

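View pics/sc2.png

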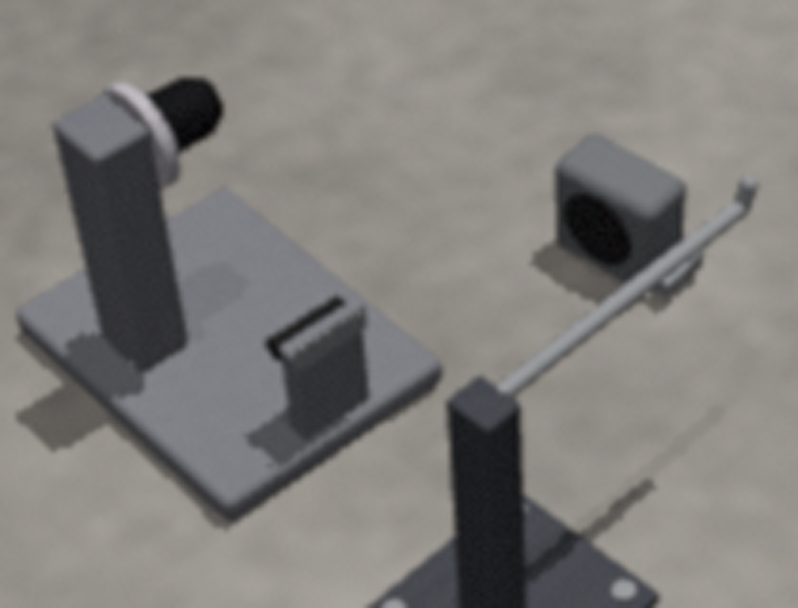

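```bash
cat > h.py <<'E'
import numpy as np
from cell import env, viewer, job
def ray(c,u,v):
    E=c["extrinsics"];f=240/np.tan(np.radians(c["vfov"]/2))
    d=E[:3,:3].T@np.array([(u-c["cx"])/f,(v-c["cy"])/f,1]); return -E[:3,:3].T@E[:3,3],d
def onz(c,u,v,z):
    o,d=ray(c,u,v); return o+d*(z-o[2])/d[2]
def proj(c,p):
    E=c["extrinsics"];f=240/np.tan(np.radians(c["vfov"]/2));q=E[:3,:3]@p+E[:3,3]
    return np.array([c["cx"]+f*q[0]/q[2],c["cy"]+f*q[1]/q[2]])
E
python3 - <<'E'
from h import *
np.set_printoptions(precision=4,suppress=True)
T=viewer.read_camera("top");S=viewer.read_camera("scene")
print("camT",ray(T,0,0)[0],"camS",ray(S,0,0)[0])
def p(n,c,u,v,z): print(n,onz(c,u,v,z))
p("full post T",T,181.7,236.7,.145);p("full post S",S,427.5,347.5,.145)
p("full end T",T,176.3,321,.145);p("full tip T",T,175.3,325.5,.159);p("full tip S",S,497,280,.159)
p("spare post T",T,332,238.3,.145);p("spare post S",S,292.9,242.1,.145)
p("spare end T",T,335.3,323.3,.145);p("spare tip T",T,335.8,326,.159);p("spare tip S",S,356.8,188.7,.159)
p("hub flange T",T,466,241,.135);p("hub end T",T,466.3,261.7,.135);p("hub end S",S,214,168.4,.135)
# rolls: top-edges in top view (enlarged y front/back lower) 
for n,x,y0,y1,z in [("rear",100,92,133,.160),("mid",95,160,197,.157),("front",90,229,266,.157)]:
    p(n+" back",T,150+x/3,215+y0/3,z);p(n+" frt",T,150+x/3,215+y1/3,z)
E
```

```text
camT [0.4938 0.0026 1.0002] camS [1.0073 0.4248 0.7915]
full post T [0.6248 0.2413 0.145 ]
full post S [0.6216 0.2418 0.145 ]
full end T [0.4838 0.2417 0.145 ]
full tip T [0.4768 0.2389 0.159 ]
full tip S [0.475  0.2447 0.159 ]
spare post T [ 0.6278 -0.0125  0.145 ]
spare post S [ 0.6232 -0.0119  0.145 ]
spare end T [ 0.4859 -0.0208  0.145 ]
spare tip T [ 0.4817 -0.0213  0.159 ]
spare tip S [ 0.4808 -0.0163  0.159 ]
hub flange T [ 0.63   -0.2421  0.135 ]
hub end T [ 0.5943 -0.242   0.135 ]
hub end S [ 0.6001 -0.235   0.135 ]
rear back [0.6075 0.2335 0.16  ]
rear frt [0.5848 0.2321 0.16  ]
mid back [0.5701 0.2348 0.157 ]
mid frt [0.5498 0.2336 0.157 ]
front back [0.5322 0.2352 0.157 ]
front frt [0.5121 0.234  0.157 ]
```

Both views agree within a few mm: post faces at x of about 0.624, full hook at y of about 0.241, spare hook running from (0.626,-0.012) to (0.482,-0.020), and hub at about (0.63,-0.24). First I'll turn the tool to yaw 180 and move over the front roll.

Emit:
{"fn": "move_arm", "kwargs": {"steps": [[8.7, 0, 0, 0, 0, 0, -0.11], [8.7, 0, 0, 0, 0, 0, -0.11], [8.7, 0, 0, 0, 0, 0, -0.11], [8.7, 0, 0, 0, 0, 0, 0]], "force": 20}}

```text
time_s: 0.58
tool_pos: [0.2099, 0.6151, 0.2474]
tool_rot: [-180.0, -0.0, -179.8]
force: [-0.2, 0.2, -0.0]
grip_width: 0.0871
```

Emit:
{"fn": "move_arm", "kwargs": {"steps": [[8.7, -2.4, -2.9, 0, 0, 0, 0], [8.7, -2.4, -2.9, 0, 0, 0, 0], [8.7, -2.4, -2.9, 0, 0, 0, 0], [8.7, -2.4, -2.9, 0, 0, 0, 0], [8.7, -2.4, -2.9, 0, 0, 0, 0]]}}

```text
time_s: 1.0
tool_pos: [0.331, 0.4688, 0.2476]
tool_rot: [180.0, 0.0, 179.9]
force: [-0.2, -0.7, -0.8]
grip_width: 0.087
```

Emit:
{"fn": "move_arm", "kwargs": {"steps": [[8.7, -2.4, -2.9, 0, 0, 0, 0], [8.7, -2.4, -2.9, 0, 0, 0, 0], [8.7, -2.4, -2.9, 0, 0, 0, 0], [8.7, -2.4, -2.9, 0, 0, 0, 0], [8.7, 0, 0, 0, 0, 0, 0]]}}

```text
time_s: 1.42
tool_pos: [0.4327, 0.3461, 0.248]
tool_rot: [-179.8, 0.2, 179.2]
force: [0.9, -1.2, 0.3]
grip_width: 0.0873
```

Emit:
{"fn": "move_arm", "kwargs": {"steps": [[8.7, -2.2, -2.6, 0, 0, 0, 0], [8.7, -2.2, -2.6, 0, 0, 0, 0], [8.7, -2.2, -2.6, 0, 0, 0, 0], [8.7, -2.2, -2.6, 0, 0, 0, 0], [8.7, 0, 0, 0, 0, 0, 0]]}}

```text
time_s: 1.83
tool_pos: [0.5192, 0.2425, 0.2478]
tool_rot: [-179.8, 0.2, 179.2]
force: [0.1, -1.2, -0.3]
grip_width: 0.0868
```

Emit:
{"fn": "move_arm", "kwargs": {"steps": [[8.7, 0, 0, 0, 0, 0, 0], [8.7, 0, 0, 0, 0, 0, 0]]}}

```text
time_s: 2.0
tool_pos: [0.5139, 0.2512, 0.2475]
tool_rot: [180.0, -0.0, 180.0]
force: [0.0, 1.1, 0.3]
grip_width: 0.087
```

```bash
cat >> h.py <<'E'
from scipy.spatial.transform import Rotation as Ro
import cv2
def wristcam():
    o=env.get_obs(); c=viewer.read_camera("wrist")
    M=np.eye(4);M[:3,:3]=Ro.from_euler("xyz",o["tool_rot"],degrees=True).as_matrix();M[:3,3]=o["tool_pos"]
    c["extrinsics"]=np.linalg.inv(M@c["mount"]); return o,c
E
python3 - <<'E'
from h import *
o,c=wristcam(); print(o["tool_pos"],o["tool_rot"],o["qpos"]); cv2.imwrite("pics/w1.png",c["img"][:,:,::-1])
np.set_printoptions(precision=1,suppress=True)
for p in [(.521,.2415,.157),(.558,.2415,.157),(.475,.2415,.159)]: print(proj(c,np.array(p)))
E
```

```text
[0.51391806 0.25122712 0.24746692] [ 1.79956276e+02 -3.56808023e-02  1.79967342e+02] [-38.74906326   8.80507819  11.25186127  95.00177138  -1.81801465
  76.37773221  62.76950404]
[303.9 265.8]
[304.5 326.5]
[302.9 183.9]
```

View pics/w1.png

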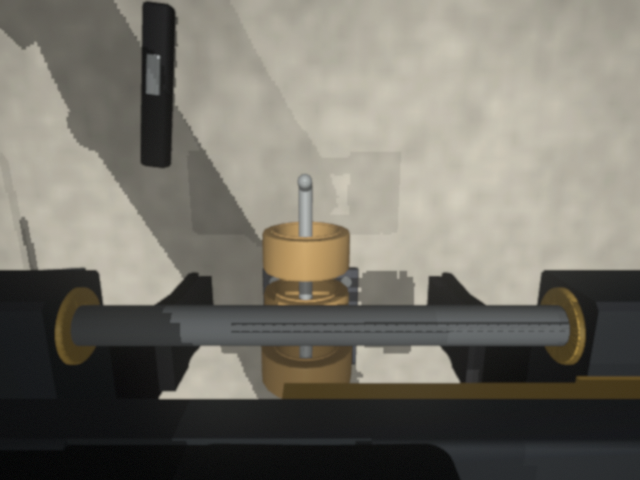

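The wrist view shows the hook tip at (305,180) and the front roll's top between rows 240 and 280 at column 306. That puts the roll at about x 0.518, y 0.242, within 3 mm of the top-view estimate. Descending now.

Emit:
{"fn": "move_arm", "kwargs": {"steps": [[8.7, -0.4, -0.9, 2.8, 0, 0, 0], [8.7, 0, 0, 2.8, 0, 0, 0], [8.7, 0, 0, 2.8, 0, 0, 0], [8.7, 0, 0, 2.7, 0, 0, 0], [8.7, 0, 0, 0, 0, 0, 0]]}}

```text
time_s: 2.47
tool_pos: [0.5138, 0.2417, 0.131]
tool_rot: [-179.7, -0.5, -179.8]
force: [-0.8, -0.5, -1.4]
grip_width: 0.0872
```

Emit:
{"fn": "move_arm", "kwargs": {"steps": [[8.7, 0, 0, 0, 0, 0, 0], [6.5, 0, 0, 0, 0, 0, 0], [5.0, 0, 0, 0, 0, 0, 0], [4.5, 0, 0, 0, 0, 0, 0], [4.5, 0, 0, 0, 0, 0, 0]], "force": 15}}

```text
time_s: 2.88
tool_pos: [0.5192, 0.2421, 0.1382]
tool_rot: [179.9, 0.1, -179.9]
force: [-0.1, -0.1, -0.2]
grip_width: 0.0679
```

Emit:
{"fn": "move_arm", "kwargs": {"steps": [[4.5, 0, 0, 0, 0, 0, 0], [4.5, 0, 0, 0, 0, 0, 0], [4.5, 0, 0, 0, 0, 0, 0]]}}

```text
time_s: 3.13
tool_pos: [0.5187, 0.2417, 0.1371]
tool_rot: [180.0, 0.0, -179.9]
force: [0.0, -0.0, 2.0]
grip_width: 0.0541
```

Run:
```python
from h import *
o,c=wristcam(); print(o["tool_pos"],o["tool_rot"],o["force"],o["grip_width"])
s=viewer.read_camera("scene")["img"][230:410,370:530]
t=viewer.read_camera("top")["img"][200:340,130:250]
cv2.imwrite("pics/g1.png",np.hstack([cv2.resize(s,(400,450)),cv2.resize(t,(386,450))])[:,:,::-1])
```

```text
[0.51866938 0.24169634 0.13709762] [ 1.79967848e+02  4.73777011e-02 -1.79936243e+02] [ 0.04835018 -0.04951401  2.01636847] 0.05409448009972747
```

View pics/g1.png

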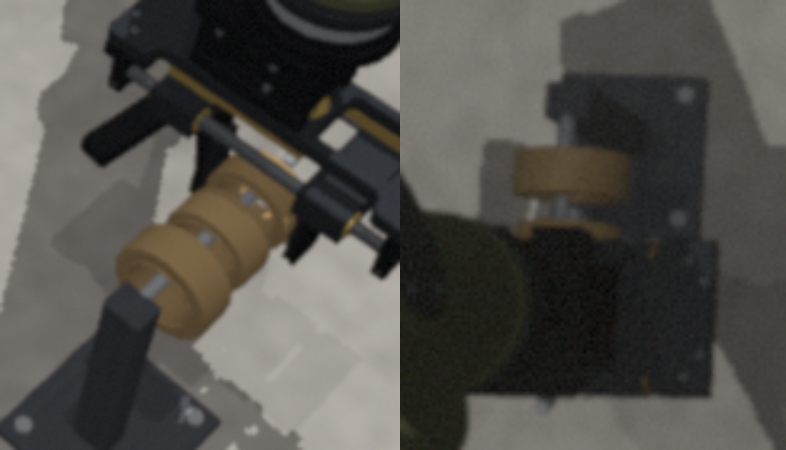

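Gripped: opening 54.1 mm, which matches the roll. Lifting 20 mm and sliding off over the tip.

Emit:
{"fn": "move_arm", "kwargs": {"steps": [[4.5, 0, 0, -0.7, 0, 0, 0], [4.5, 0, 0, -0.7, 0, 0, 0], [4.5, 0, 0, -0.6, 0, 0, 0], [4.5, 0, 0, 0, 0, 0, 0], [4.5, 0, 0, 0, 0, 0, 0]], "force": 20}}

```text
time_s: 3.7
tool_pos: [0.5187, 0.2417, 0.1572]
tool_rot: [180.0, 0.1, -179.9]
force: [-0.5, 0.5, -1.0]
grip_width: 0.054
```

Emit:
{"fn": "move_arm", "kwargs": {"steps": [[4.5, 0.7, 0, 0, 0, 0, 0], [4.5, 1.4, 0, 0, 0, 0, 0], [4.5, 1.4, 0, 0, 0, 0, 0], [4.5, 1.4, 0, 0, 0, 0, 0], [4.5, 1.4, 0, 0, 0, 0, 0]]}}

```text
time_s: 4.12
tool_pos: [0.4539, 0.2413, 0.156]
tool_rot: [-180.0, -0.1, -179.9]
force: [0.1, -0.1, -0.7]
grip_width: 0.0538
```

Emit:
{"fn": "move_arm", "kwargs": {"steps": [[4.5, 0.9, 0, 0, 0, 0, 0], [4.5, 0, 0, 0, 0, 0, 0], [4.5, 0, 0, 0, 0, 0, 0]]}}

```text
time_s: 4.37
tool_pos: [0.4462, 0.2416, 0.1567]
tool_rot: [180.0, 0.0, -179.9]
force: [0.9, -0.2, -0.7]
grip_width: 0.0541
```

```bash
cat > look.py <<'E'
from h import *
import sys
n=sys.argv[1]; o,c=wristcam(); print(o["time_s"],o["tool_pos"],o["tool_rot"],o["force"],o["grip_width"],o["qpos"])
s=viewer.read_camera("scene")["img"]; t=viewer.read_camera("top")["img"]
b=np.hstack([cv2.resize(x,(400,300)) for x in (s,t)])
b=np.vstack([b,np.hstack([cv2.resize(c["img"],(400,300)),np.zeros((300,400,3),np.uint8)])])
if len(sys.argv)>2:
    x,y,w,h=map(int,sys.argv[2:6]); b[300:,400:]=cv2.resize(s[y:y+h,x:x+w],(400,300))
cv2.imwrite(f"pics/{n}.png",b[:,:,::-1]); cv2.imwrite(f"pics/{n}_w.png",c["img"][:,:,::-1])
E
python3 look.py l1 360 200 200 150
```

```text
4.3667 [0.44624811 0.24160415 0.15666026] [ 1.79980868e+02  3.31636969e-02 -1.79888174e+02] [ 0.89957487 -0.21437001 -0.72196136] 0.05414093400305152 [-40.66837926   4.78226053   9.693239   110.11910195  -0.8858313
  65.13092971  59.47560379]
```

View pics/l1.png

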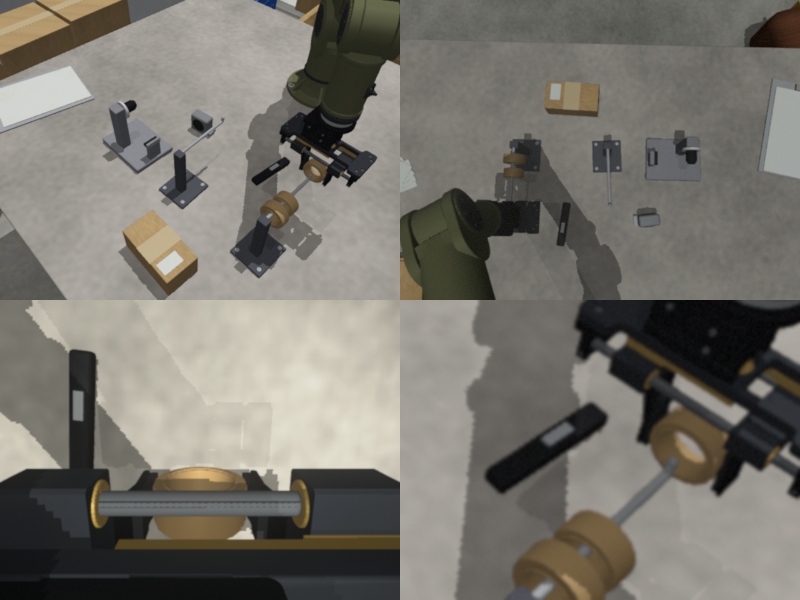

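The roll is off the tip and held. Next I'll carry it across to the spare hook, with about 3.3° of yaw to match its bar.

Emit:
{"fn": "move_arm", "kwargs": {"steps": [[4.5, 0.6, -1.4, 0, 0, 0, 0], [4.5, 0, -3.0, 0, 0, 0, 0], [4.5, 0, -3.0, 0, 0, 0, 0], [4.5, 0, -3.0, 0, 0, 0, 0], [4.5, 0, -3.0, 0, 0, 0, 0]]}}

```text
time_s: 4.93
tool_pos: [0.441, 0.1059, 0.1566]
tool_rot: [-180.0, 0.0, -179.9]
force: [0.5, 0.3, -1.1]
grip_width: 0.0539
```

Emit:
{"fn": "move_arm", "kwargs": {"steps": [[4.5, 0, -3.0, 0, 0, 0, 0], [4.5, 0, -3.0, 0, 0, 0, 0], [4.5, 0, -3.0, 0, 0, 0, 0], [4.5, 0, -2.0, 0, 0, 0, 0], [4.5, 0, -1.0, 0, 0, 0, -0.057]]}}

```text
time_s: 5.35
tool_pos: [0.4411, -0.0163, 0.1568]
tool_rot: [-180.0, 0.0, -176.9]
force: [0.1, 1.0, -0.5]
grip_width: 0.054
```

Emit:
{"fn": "move_arm", "kwargs": {"steps": [[4.5, 0, 0, 0, 0, 0, 0], [4.5, 0, 0, 0, 0, 0, 0], [4.5, 0, 0, 0, 0, 0, 0]]}}

```text
time_s: 5.6
tool_pos: [0.441, -0.0117, 0.1566]
tool_rot: [180.0, 0.0, -176.7]
force: [0.5, -0.3, -0.2]
grip_width: 0.0543
```

```bash
python3 look.py l2 280 150 160 120
```

```text
5.6 [ 0.44095209 -0.01165146  0.15655971] [ 1.79985038e+02  4.44873001e-03 -1.76687874e+02] [ 0.46700001 -0.29695309 -0.15675856] 0.05433341432631132 [-26.67435998  -4.30785809  23.98586466 118.77221377   1.91153614
  65.17271994  89.76074496]
```

View pics/l2.png

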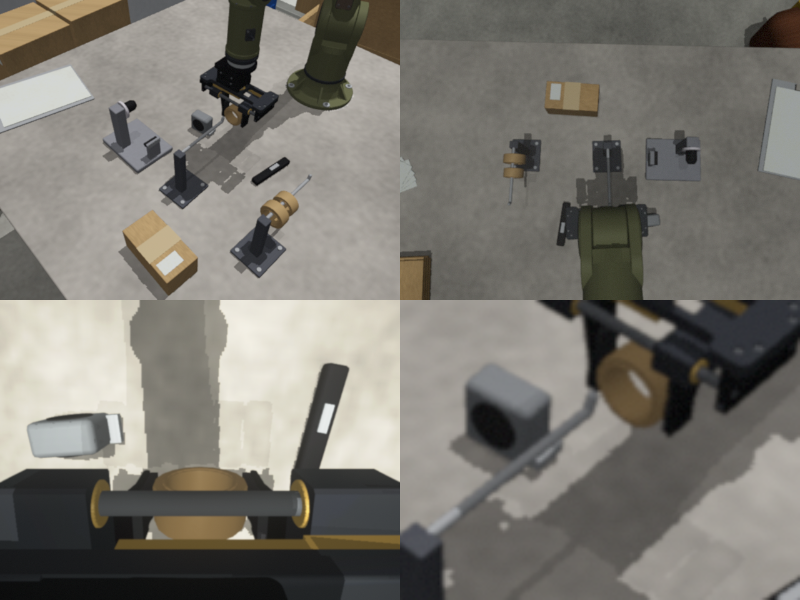

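Emit:
{"fn": "move_arm", "kwargs": {"steps": [[4.5, 0, -0.6, 0, 0, 0, 0], [4.5, 0, -0.5, 0, 0, 0, 0], [4.5, 0, 0, 0, 0, 0, 0], [4.5, 0, 0, 0, 0, 0, 0], [4.5, 0, 0, 0, 0, 0, 0]]}}

```text
time_s: 6.17
tool_pos: [0.4413, -0.0235, 0.1566]
tool_rot: [180.0, 0.0, -176.7]
force: [0.1, 0.1, -1.0]
grip_width: 0.0538
```

```bash
python3 look.py l3 320 150 80 60
python3 - <<'E'
from h import *
S=viewer.read_camera("scene");cv2.imwrite("pics/l3s.png",cv2.resize(S["img"][140:240,300:420],None,fx=6,fy=6,interpolation=2)[:,:,::-1])
o=env.get_obs();p=o["tool_pos"]
for q in ([0,0,-.0065],[0.012,0,-.0065],[-.012,0,-.0065],[0.012,0.027,-.0065],[.012,-.027,-.0065],[.012,0,.0205],[.012,0,-.0335]): print((proj(S,p+q)-[300,140])*6)
E
```

```text
6.1667 [ 0.44132367 -0.02350525  0.15656774] [ 1.79985909e+02  5.16409604e-03 -1.76682780e+02] [ 0.13565853  0.05844573 -1.04074242] 0.053822757604266414 [-26.00936165  -4.25188445  24.85572113 118.6973161    1.9521108
  65.16999613  91.28354559]
[419.01015931 235.36071556]
[389.22305951 255.81940461]
[448.44576983 215.14344006]
[463.36497304 305.2393226 ]
[317.0193376  207.69140461]
[396.48725315 180.15557278]
[382.26098613 328.3363522 ]
```

View pics/l3s.png

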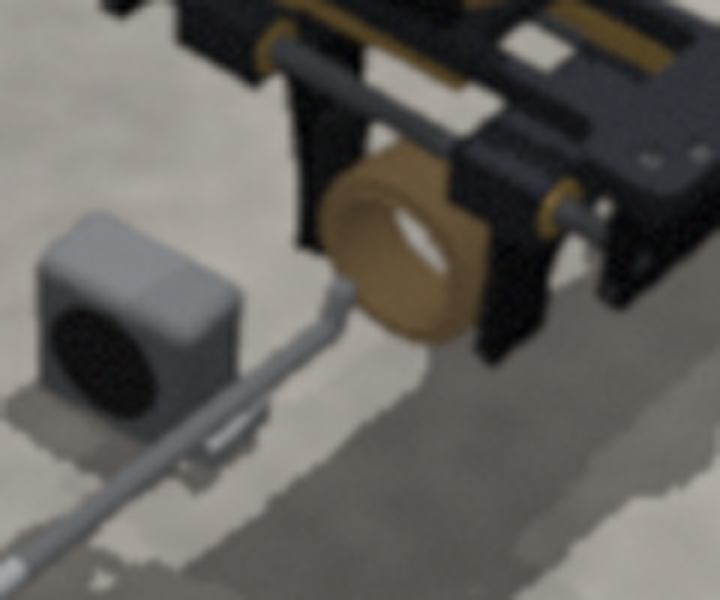

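The scene view shows the spare tip top at (345,285) in the crop, lined up with the bore centre along the direction of travel. Going on.

Emit:
{"fn": "move_arm", "kwargs": {"steps": [[4.5, -0.8, 0, 0, 0, 0, 0], [4.5, -1.2, 0, 0, 0, 0, 0], [4.5, -1.2, 0, 0, 0, 0, 0], [4.5, -0.8, 0, 0, 0, 0, 0], [4.5, 0, 0, 0, 0, 0, 0]]}}

```text
time_s: 6.78
tool_pos: [0.483, -0.021, 0.1566]
tool_rot: [-180.0, 0.1, -176.6]
force: [-0.0, 0.1, -0.7]
grip_width: 0.054
```

```bash
python3 look.py l4 280 150 120 90
```

```text
6.7833 [ 0.48301199 -0.02095935  0.15662754] [-1.79953936e+02  6.21272413e-02 -1.76643147e+02] [-0.03049178  0.05576637 -0.73724128] 0.05404137675123903 [-25.87327862   1.47161093  25.70143183 113.68818785  -0.65759304
  64.92259857  93.45562664]
```

View pics/l4.png

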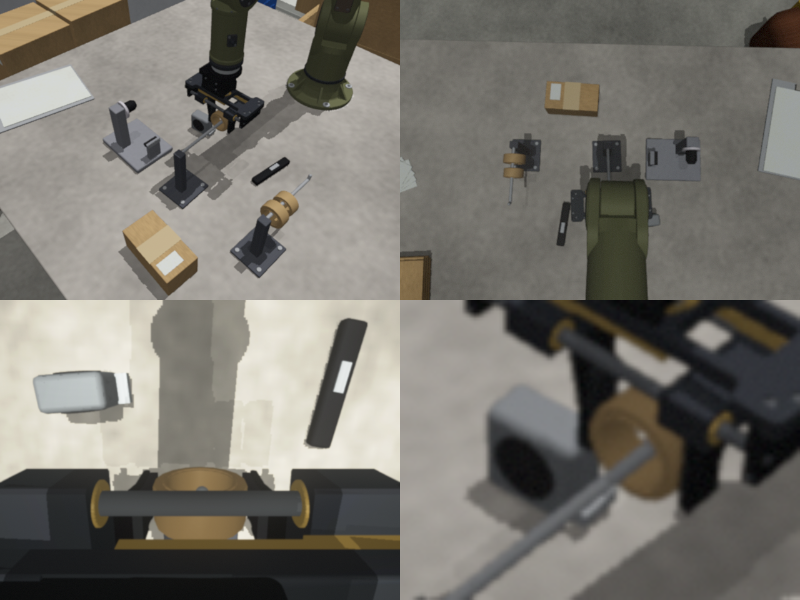

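The bar is inside the bore, and the wrist view shows the tip at about (200,490) in front. Sliding further on.

Emit:
{"fn": "move_arm", "kwargs": {"steps": [[4.5, -1.2, 0, 0, 0, 0, 0], [4.5, -2.2, 0, 0, 0, 0, 0], [4.5, -2.2, 0, 0, 0, 0, 0], [4.5, -2.2, 0, 0, 0, 0, 0], [4.5, -2.0, 0, 0, 0, 0, 0]]}}

```text
time_s: 7.35
tool_pos: [0.5797, -0.0153, 0.1566]
tool_rot: [180.0, -0.0, -176.6]
force: [0.2, -0.0, -0.2]
grip_width: 0.0544
```

Emit:
{"fn": "move_arm", "kwargs": {"steps": [[4.5, -0.9, 0, 0, 0, 0, 0], [4.5, 0, 0, 0, 0, 0, 0], [4.5, 0, 0, 0.5, 0, 0, 0], [4.5, 0, 0, 0.5, 0, 0, 0], [4.5, 0, 0, 0.5, 0, 0, 0]]}}

```text
time_s: 7.77
tool_pos: [0.5867, -0.0151, 0.141]
tool_rot: [180.0, -0.1, -176.7]
force: [0.1, 0.3, -0.5]
grip_width: 0.0543
```

Emit:
{"fn": "move_arm", "kwargs": {"steps": [[4.5, 0, 0, 0.4, 0, 0, 0], [4.5, 0, 0, 0, 0, 0, 0], [4.5, 0, 0, 0, 0, 0, 0], [4.5, 0, 0, 0, 0, 0, 0]]}}

```text
time_s: 8.1
tool_pos: [0.5878, -0.0149, 0.1374]
tool_rot: [180.0, -0.0, -176.7]
force: [0.8, 0.4, -0.3]
grip_width: 0.0538
```

```bash
python3 look.py l5 260 170 120 90
```

```text
8.1 [ 0.58775478 -0.01492193  0.13744875] [ 1.79985769e+02 -5.54732955e-03 -1.76665194e+02] [ 0.75255892  0.42687915 -0.34237967] 0.053781965113029274 [-23.43599216  16.20417124  26.15318996 100.83830679  -7.83097089
  64.7562433   98.5021434 ]
```

View pics/l5.png

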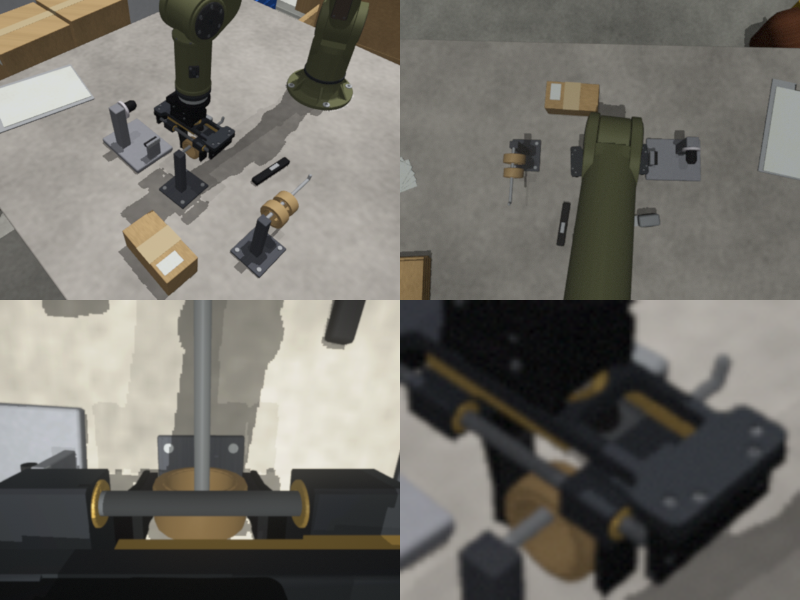

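The bar runs straight down the wrist image at column 203 of 400, so yaw and lateral fit are good. Releasing.

Emit:
{"fn": "move_arm", "kwargs": {"steps": [[6.0, 0, 0, 0, 0, 0, 0], [7.5, 0, 0, 0, 0, 0, 0], [8.7, 0, 0, 0, 0, 0, 0], [8.7, 0, 0, 0, 0, 0, 0], [8.7, 0, 0, 0, 0, 0, 0]]}}

```text
time_s: 8.67
tool_pos: [0.5882, -0.0149, 0.1377]
tool_rot: [180.0, 0.0, -176.7]
force: [1.0, -0.4, 0.7]
grip_width: 0.079
```

Emit:
{"fn": "move_arm", "kwargs": {"steps": [[8.7, 0, 0, -1.5, 0, 0, 0], [8.7, 0, 0, -2.5, 0, 0, 0], [8.7, 0, 0, -2.5, 0, 0, 0], [8.7, 0, 0, -2.0, 0, 0, 0.057], [8.7, 0, 0, 0, 0, 0, 0]]}}

```text
time_s: 9.08
tool_pos: [0.5906, -0.0152, 0.2275]
tool_rot: [179.9, 0.5, 179.9]
force: [1.0, -0.2, 0.8]
grip_width: 0.0874
```

```bash
python3 look.py l6 260 170 120 90
```

```text
9.0833 [ 0.59058459 -0.01520628  0.22746987] [179.94635873   0.45860251 179.94210936] [ 1.02097272 -0.17119498  0.76623437] 0.08741218010352907 [-24.65034754  11.97703731  27.23312805  94.87348514  -5.7401214
  74.06238413  93.5525447 ]
```

View pics/l6.png

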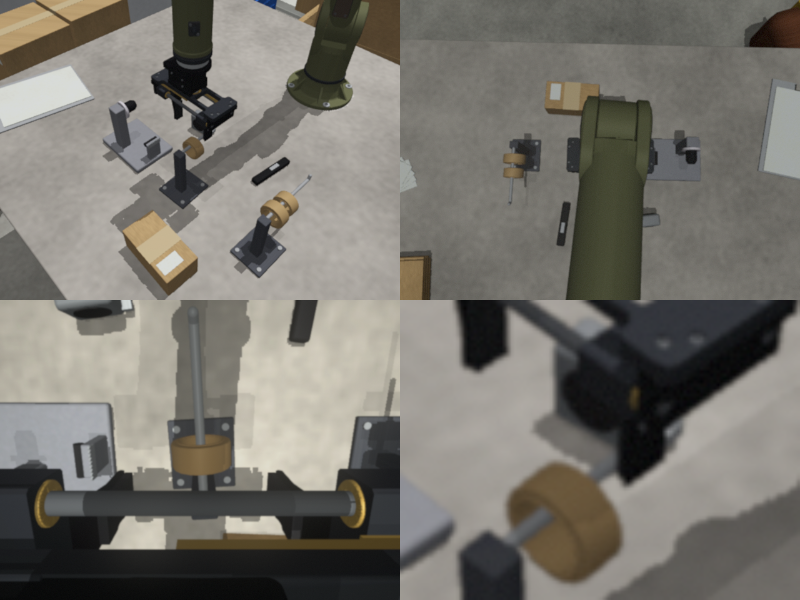

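The front roll hangs on the spare hook, at (200,452) in the wrist view. Checking where the middle and rear rolls now sit, from the top and scene views.

Run:
```python
from h import *
T=viewer.read_camera("top");S=viewer.read_camera("scene")
for c,n in ((T,"top"),(S,"scene")):
    h=cv2.cvtColor(c["img"],cv2.COLOR_RGB2HSV); m=cv2.inRange(h,(8,80,50),(25,255,255))
    k,l,st,ce=cv2.connectedComponentsWithStats(m)
    for i in range(1,k):
        if 150<st[i,4]<4000: print(n,st[i],ce[i])
for x in (.521,.558,.595): print(proj(T,np.array([x,.2417,.130])),proj(T,np.array([x-.012,.2417,.157])),proj(T,np.array([x+.012,.2417,.157])))
a=cv2.resize(T["img"][215:335,150:250],None,fx=4,fy=4,interpolation=2);b=cv2.resize(S["img"][270:390,390:490],None,fx=4,fy=4,interpolation=2)
cv2.imwrite("pics/m1.png",np.hstack([a,b])[:,:,::-1])
```

```text
top [ 596    0   44   77 2131] [622.95354294  41.96574378]
top [ 232  130   87   55 2063] [271.91953466 157.88705768]
top [166 246  35  18 534] [183.1928839  253.62172285]
top [166 269  32  16 454] [181.2753304  276.11453744]
top [   0  409   49   71 3335] [ 23.53283358 444.29655172]
scene [ 473    0   46   43 1275] [495.45490196  16.7372549 ]
scene [259 136  42  27 152] [277.63815789 147.51973684]
scene [293 219  33  35 739] [309.94993234 236.21515562]
scene [ 417  306   60   59 2027] [448.46275284 333.51060681]
[180.13333928 298.73676897] [175.17494623 305.49083929] [176.0850249  290.77262744]
[181.45855417 276.87326454] [176.57498974 282.8486901 ] [177.47406717 268.30839533]
[182.76828569 255.26520615] [177.95812707 260.47995549] [178.84640154 246.11437114]
```

View pics/m1.png

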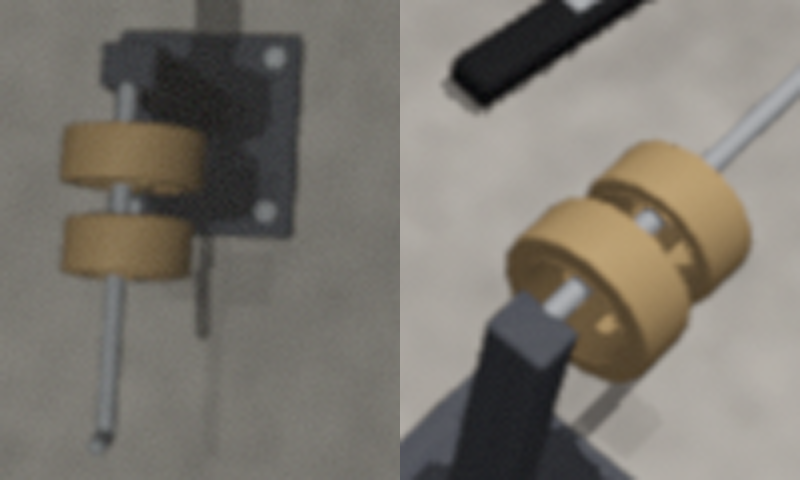

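Emit:
{"fn": "move_arm", "kwargs": {"steps": [[8.7, 0.4, 1.7, 0, 0, 0, 0], [8.7, 0.4, 3.4, 0, 0, 0, 0], [8.7, 0.4, 3.4, 0, 0, 0, 0], [8.7, 0.4, 3.4, 0, 0, 0, 0], [8.7, 0.4, 3.4, 0, 0, 0, 0]]}}

```text
time_s: 9.75
tool_pos: [0.5668, 0.1393, 0.2212]
tool_rot: [-180.0, -0.1, -179.9]
force: [0.8, 0.5, -0.3]
grip_width: 0.087
```

Emit:
{"fn": "move_arm", "kwargs": {"steps": [[8.7, 0.4, 3.4, 0, 0, 0, 0], [8.7, 0.4, 3.4, 0, 0, 0, 0], [8.7, 0.4, 3.5, 0, 0, 0, 0], [8.7, 0, 0, 0, 0, 0, 0], [8.7, 0, 0, 0, 0, 0, 0]]}}

```text
time_s: 10.17
tool_pos: [0.5541, 0.244, 0.2208]
tool_rot: [-180.0, -0.2, -179.6]
force: [0.8, -1.2, 0.4]
grip_width: 0.0869
```

Emit:
{"fn": "move_arm", "kwargs": {"steps": [[8.7, 0, 0, 0, 0, 0, 0], [8.7, 0, 0, 0, 0, 0, 0]]}}

```text
time_s: 10.33
tool_pos: [0.5561, 0.239, 0.2219]
tool_rot: [-179.9, -0.0, 179.9]
force: [0.5, 1.1, 0.2]
grip_width: 0.0872
```

```bash
python3 look.py l7 360 240 160 120
python3 - <<'E'
from h import *
o,c=wristcam(); print(o["tool_pos"])
for p in [(.544,.2415,.157),(.568,.2415,.157),(.472,.2415,.159)]: print(proj(c,np.array(p)))
E
```

```text
10.3333 [0.55605656 0.23897283 0.22193293] [-1.79916732e+02 -3.80858294e-02  1.79934117e+02] [0.46369196 1.05740092 0.20350853] 0.08719730963870721 [-41.09208861  13.89359478  18.08695684  92.50595868  -4.37616374
  74.3740714   67.61885953]
[0.55619109 0.23935078 0.22252079]
[326.05063549 244.18843669]
[325.93674428 290.05610391]
[326.49925764  89.22358368]
```

View pics/l7_w.png

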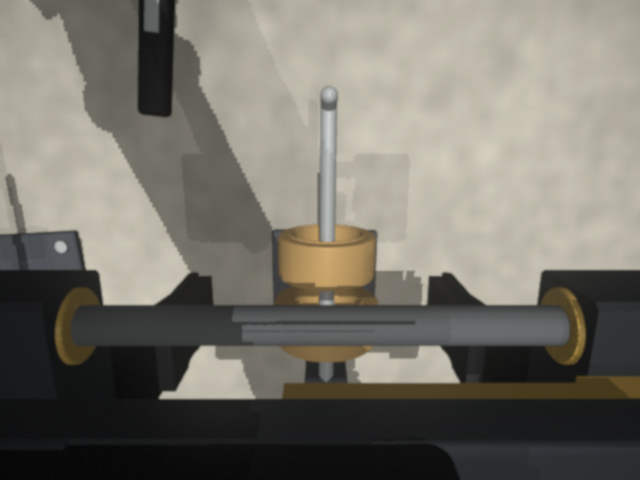

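The middle roll's top spans rows 246-290 at column 327, as predicted. Descending and gripping.

Emit:
{"fn": "move_arm", "kwargs": {"steps": [[8.7, 0, 0.3, 2.0, 0, 0, 0], [8.7, 0, 0, 2.5, 0, 0, 0], [8.7, 0, 0, 2.5, 0, 0, 0], [8.7, 0, 0, 1.5, 0, 0, 0], [8.7, 0, 0, 0, 0, 0, 0]]}}

```text
time_s: 10.95
tool_pos: [0.5535, 0.2424, 0.1337]
tool_rot: [-179.8, -0.3, -180.0]
force: [0.2, -0.5, 0.3]
grip_width: 0.0869
```

Emit:
{"fn": "move_arm", "kwargs": {"steps": [[8.7, 0, 0, 0, 0, 0, 0], [6.5, 0, 0, 0, 0, 0, 0], [5.0, 0, 0, 0, 0, 0, 0], [4.5, 0, 0, 0, 0, 0, 0], [4.5, 0, 0, 0, 0, 0, 0]], "force": 15}}

```text
time_s: 11.37
tool_pos: [0.5564, 0.2443, 0.1388]
tool_rot: [179.9, 0.1, -179.9]
force: [0.4, 0.6, -0.2]
grip_width: 0.0678
```

Emit:
{"fn": "move_arm", "kwargs": {"steps": [[4.5, 0, 0, 0, 0, 0, 0], [4.5, 0, 0, 0, 0, 0, 0], [4.5, 0, 0, 0, 0, 0, 0], [4.5, 0, 0, 0, 0, 0, 0]]}}

```text
time_s: 11.7
tool_pos: [0.5559, 0.2441, 0.1379]
tool_rot: [180.0, 0.0, -179.9]
force: [0.1, 0.4, 1.9]
grip_width: 0.0539
```

Emit:
{"fn": "move_arm", "kwargs": {"steps": [[4.5, 0, 0, -0.7, 0, 0, 0], [4.5, 0, 0, -0.7, 0, 0, 0], [4.5, 0, -0.1, -0.6, 0, 0, 0], [4.5, 0, -0.1, 0, 0, 0, 0], [4.5, 0, 0, 0, 0, 0, 0]], "force": 20}}

```text
time_s: 12.12
tool_pos: [0.5562, 0.2418, 0.1584]
tool_rot: [180.0, 0.1, -179.9]
force: [-0.4, 0.7, -1.0]
grip_width: 0.0541
```

Emit:
{"fn": "move_arm", "kwargs": {"steps": [[4.5, 1.0, 0, 0, 0, 0, 0], [4.5, 2.0, 0, 0, 0, 0, 0], [4.5, 2.0, 0, 0, 0, 0, 0], [4.5, 2.0, 0, 0, 0, 0, 0], [4.5, 2.0, 0, 0, 0, 0, 0]]}}

```text
time_s: 12.53
tool_pos: [0.4637, 0.2417, 0.157]
tool_rot: [-180.0, -0.1, -179.9]
force: [0.8, 0.4, 0.4]
grip_width: 0.0542
```

Emit:
{"fn": "move_arm", "kwargs": {"steps": [[4.5, 1.6, 0, 0, 0, 0, 0], [4.5, 0.9, 0, 0, 0, 0, 0], [4.5, 0, 0, 0, 0, 0, 0], [4.5, 0, 0, 0, 0, 0, 0]]}}

```text
time_s: 12.87
tool_pos: [0.4408, 0.242, 0.1577]
tool_rot: [180.0, 0.0, -179.9]
force: [0.5, 1.0, -0.5]
grip_width: 0.0544
```

```bash
python3 look.py l8 360 240 160 120
```

```text
12.8667 [0.44077337 0.2419933  0.15771193] [ 1.79974172e+02  4.43218412e-02 -1.79890211e+02] [ 0.54943569  1.03916848 -0.49348733] 0.05442048186821859 [-46.3306836    4.07676061  15.16849453 110.83149141  -1.1734598
  65.18660255  59.40255357]
```

View pics/l8.png

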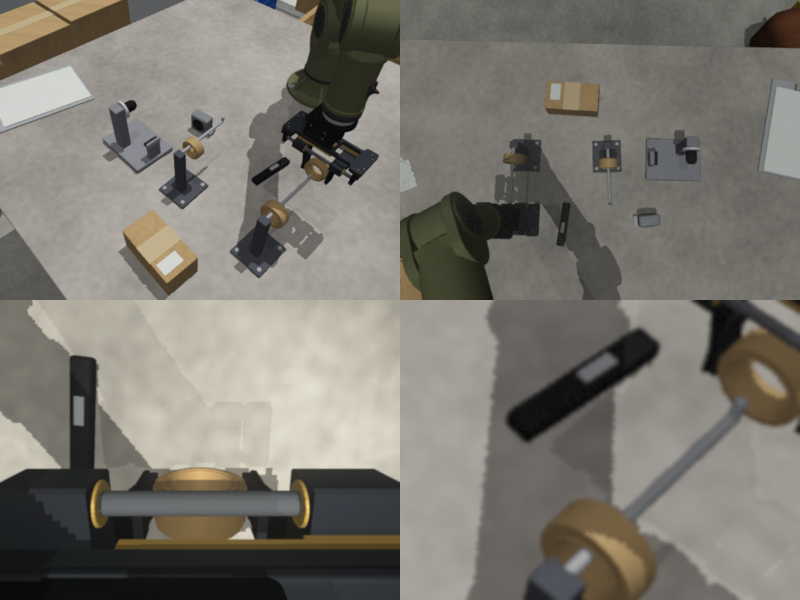

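The middle roll is off and the rear roll still hangs. I'll use the same transfer again.

Emit:
{"fn": "move_arm", "kwargs": {"steps": [[4.5, 0, -1.5, 0, 0, 0, 0], [4.5, 0, -3.0, 0, 0, 0, 0], [4.5, 0, -3.0, 0, 0, 0, 0], [4.5, 0, -3.0, 0, 0, 0, 0], [4.5, 0, -3.0, 0, 0, 0, 0]]}}

```text
time_s: 13.43
tool_pos: [0.441, 0.1041, 0.1574]
tool_rot: [-180.0, -0.0, -180.0]
force: [0.7, -0.4, -0.8]
grip_width: 0.054
```

Emit:
{"fn": "move_arm", "kwargs": {"steps": [[4.5, 0, -3.0, 0, 0, 0, 0], [4.5, 0, -3.0, 0, 0, 0, 0], [4.5, 0, -3.0, 0, 0, 0, 0], [4.5, 0, -2.0, 0, 0, 0, 0], [4.5, 0, -2.0, 0, 0, 0, -0.057]]}}

```text
time_s: 13.85
tool_pos: [0.4408, -0.0262, 0.1576]
tool_rot: [180.0, 0.0, -176.8]
force: [0.4, 0.2, -0.4]
grip_width: 0.0537
```

Emit:
{"fn": "move_arm", "kwargs": {"steps": [[4.5, 0, 0, 0, 0, 0, 0], [4.5, 0, 0, 0, 0, 0, 0], [4.5, 0, 0, 0, 0, 0, 0], [4.5, 0, 0, 0, 0, 0, 0]]}}

```text
time_s: 14.18
tool_pos: [0.4411, -0.0225, 0.1575]
tool_rot: [180.0, -0.0, -176.6]
force: [0.2, 0.4, -1.7]
grip_width: 0.0542
```

Emit:
{"fn": "move_arm", "kwargs": {"steps": [[4.5, -0.8, 0, 0, 0, 0, 0], [4.5, -1.2, 0, 0, 0, 0, 0], [4.5, -1.2, 0, 0, 0, 0, 0], [4.5, -1.2, 0, 0, 0, 0, 0], [4.5, -1.4, 0, 0, 0, 0, 0]]}}

```text
time_s: 14.6
tool_pos: [0.5, -0.0187, 0.1574]
tool_rot: [180.0, 0.0, -176.6]
force: [0.3, 0.4, -0.8]
grip_width: 0.0543
```

Emit:
{"fn": "move_arm", "kwargs": {"steps": [[4.5, -1.5, 0, 0, 0, 0, 0], [4.5, -1.4, 0, 0, 0, 0, 0], [4.5, -0.7, 0, 0, 0, 0, 0], [4.5, 0, 0, 0.5, 0, 0, 0], [4.5, 0, 0, 0.5, 0, 0, 0]]}}

```text
time_s: 15.02
tool_pos: [0.5349, -0.0173, 0.147]
tool_rot: [-180.0, -0.0, -176.6]
force: [-0.2, 0.7, -0.7]
grip_width: 0.054
```

Emit:
{"fn": "move_arm", "kwargs": {"steps": [[4.5, 0, 0, 0.5, 0, 0, 0], [4.5, 0, 0, 0.5, 0, 0, 0], [4.5, 0, 0, 0, 0, 0, 0], [4.5, 0, 0, 0, 0, 0, 0], [4.5, 0, 0, 0, 0, 0, 0]]}}

```text
time_s: 15.43
tool_pos: [0.5342, -0.0175, 0.1376]
tool_rot: [180.0, -0.0, -176.7]
force: [-2.2, 0.1, 3.5]
grip_width: 0.0541
```

```bash
python3 look.py l9 260 150 140 105
```

```text
15.4333 [ 0.53423311 -0.01754707  0.13762729] [ 1.79952219e+02 -3.65830664e-02 -1.76668179e+02] [-2.16096921  0.11878426  3.47076675] 0.05411834349737535 [-30.10438944   9.89525983  32.07471441 108.34300854  -5.90685296
  63.4116887   97.57200061]
```

View pics/l9.png

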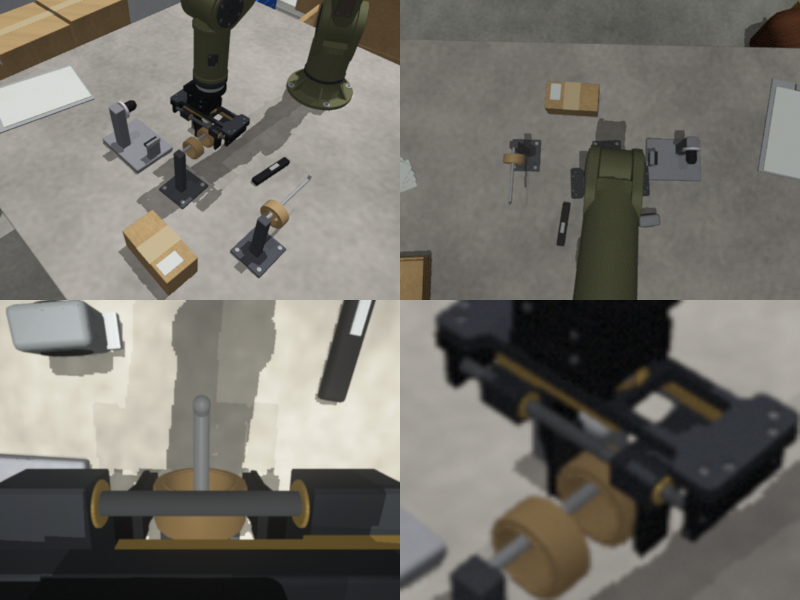

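Emit:
{"fn": "move_arm", "kwargs": {"steps": [[6.0, 0, 0, -0.1, 0, 0, 0], [7.5, 0, 0, 0, 0, 0, 0], [8.7, 0, 0, 0, 0, 0, 0], [8.7, 0, 0, 0, 0, 0, 0], [8.7, 0, 0, 0, 0, 0, 0]]}}

```text
time_s: 16.0
tool_pos: [0.535, -0.0177, 0.1384]
tool_rot: [-180.0, 0.0, -176.7]
force: [-0.0, 0.4, -0.6]
grip_width: 0.0791
```

Emit:
{"fn": "move_arm", "kwargs": {"steps": [[8.7, 0, 0, -1.5, 0, 0, 0], [8.7, 0, 0, -2.5, 0, 0, 0], [8.7, 0, 0, -2.5, 0, 0, 0], [8.7, 0, 0, -2.0, 0, 0, 0.057], [8.7, 0, 0, 0, 0, 0, 0]]}}

```text
time_s: 16.42
tool_pos: [0.5375, -0.0179, 0.228]
tool_rot: [179.9, 0.4, 179.9]
force: [0.1, 0.2, -0.2]
grip_width: 0.087
```

```bash
python3 look.py l10 260 150 140 105
```

```text
16.4167 [ 0.53748023 -0.01785702  0.22795711] [179.93084473   0.43663278 179.94133883] [ 0.08745858  0.16183003 -0.20671252] 0.08700324228552864 [-31.45572357   5.00153727  32.54725698 102.14232446  -2.88756668
  73.22271439  91.74750249]
```

View pics/l10.png

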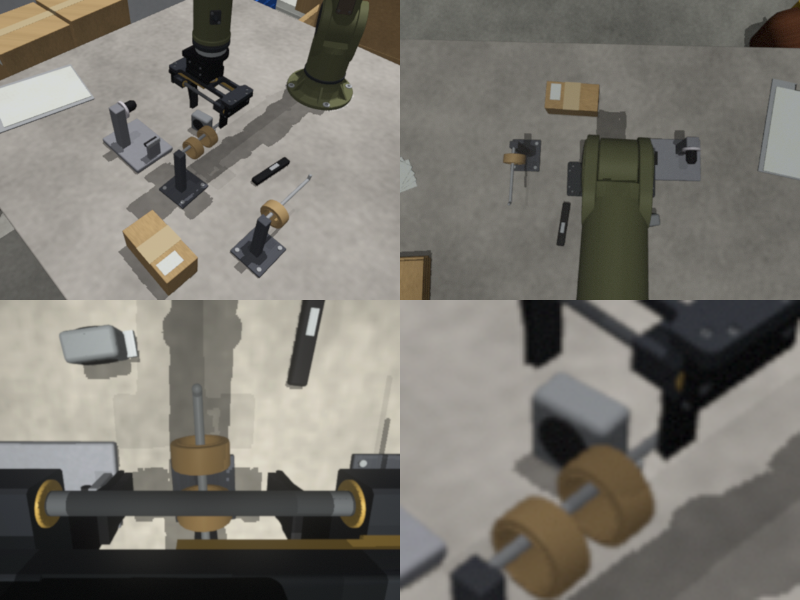

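Both rolls hang on the spare hook. Now the rear roll.

Emit:
{"fn": "move_arm", "kwargs": {"steps": [[8.7, -0.6, 1.8, 0, 0, 0, 0], [8.7, -0.7, 3.4, 0, 0, 0, 0], [8.7, -0.8, 3.4, 0, 0, 0, 0], [8.7, -0.8, 3.4, 0, 0, 0, 0], [8.7, -0.8, 3.4, 0, 0, 0, 0]]}}

```text
time_s: 16.98
tool_pos: [0.571, 0.1377, 0.2218]
tool_rot: [-180.0, -0.1, -179.9]
force: [-0.0, 0.1, 0.3]
grip_width: 0.087
```

Emit:
{"fn": "move_arm", "kwargs": {"steps": [[8.7, -0.8, 3.5, 0, 0, 0, 0], [8.7, -0.7, 3.5, 0, 0, 0, 0], [8.7, -0.6, 3.5, 0, 0, 0, 0], [8.7, 0, 0, 0, 0, 0, 0], [8.7, 0, 0, 0, 0, 0, 0]]}}

```text
time_s: 17.4
tool_pos: [0.5911, 0.2443, 0.2208]
tool_rot: [-179.9, -0.2, -179.6]
force: [0.4, -1.5, -0.3]
grip_width: 0.087
```

Emit:
{"fn": "move_arm", "kwargs": {"steps": [[8.7, 0, 0, 0, 0, 0, 0], [8.7, 0, 0, 0, 0, 0, 0], [8.7, 0, 0, 0, 0, 0, 0]]}}

```text
time_s: 17.65
tool_pos: [0.5928, 0.2393, 0.2234]
tool_rot: [-180.0, -0.0, 179.9]
force: [-0.0, -1.0, -0.2]
grip_width: 0.0875
```

```bash
python3 look.py l11 360 240 160 120
python3 - <<'E'
from h import *
o,c=wristcam(); print(o["tool_pos"])
for p in [(.581,.242,.160),(.605,.242,.160),(.472,.242,.159)]: print(proj(c,np.array(p)))
E
```

```text
17.65 [0.59276667 0.2393153  0.22335648] [-1.79964768e+02 -1.79554397e-02  1.79916360e+02] [-0.01388058 -0.9620393  -0.16279499] 0.08746852943726105 [-43.46911686  18.46176448  23.99188101  87.55467901  -7.61066644
  75.63491084  71.23696616]
[0.59275786 0.24030769 0.22382733]
[325.10348501 245.9395435 ]
[324.96986271 292.08356366]
[325.78843898  -0.92181082]
```

View pics/l11_w.png

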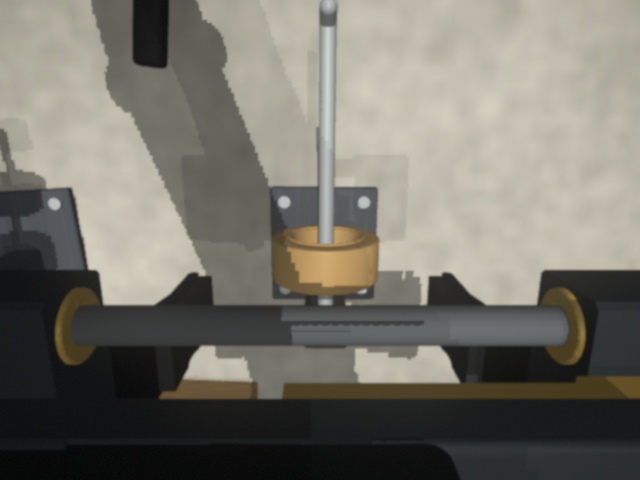

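Rear roll's top spans rows 247-295 at column 325, as predicted. Descending and gripping.

Emit:
{"fn": "move_arm", "kwargs": {"steps": [[8.7, 0, 0.2, 2.0, 0, 0, 0], [8.7, 0, 0, 2.5, 0, 0, 0], [8.7, 0, 0, 2.5, 0, 0, 0], [8.7, 0, 0, 1.6, 0, 0, 0], [8.7, 0, 0, 0, 0, 0, 0]]}}

```text
time_s: 18.27
tool_pos: [0.5901, 0.2423, 0.1335]
tool_rot: [-179.8, -0.4, -179.9]
force: [-1.6, -0.4, -0.2]
grip_width: 0.0869
```

Emit:
{"fn": "move_arm", "kwargs": {"steps": [[8.7, 0, 0, 0, 0, 0, 0], [7.0, 0, 0, 0, 0, 0, 0], [5.6, 0, 0, 0, 0, 0, 0], [5.0, 0, 0, 0, 0, 0, 0], [5.0, 0, 0, 0, 0, 0, 0]], "force": 15}}

```text
time_s: 18.68
tool_pos: [0.5933, 0.2436, 0.1388]
tool_rot: [179.9, 0.1, -179.9]
force: [0.1, -0.4, -1.0]
grip_width: 0.0682
```

Emit:
{"fn": "move_arm", "kwargs": {"steps": [[5.0, 0, 0, 0, 0, 0, 0], [5.0, 0, 0, 0, 0, 0, 0], [5.0, 0, 0, 0, 0, 0, 0], [5.0, 0, 0, 0, 0, 0, 0]]}}

```text
time_s: 19.02
tool_pos: [0.593, 0.2435, 0.1382]
tool_rot: [180.0, 0.1, -179.9]
force: [0.4, 0.2, 3.1]
grip_width: 0.0604
```

Emit:
{"fn": "move_arm", "kwargs": {"steps": [[5.0, 0, 0, -0.7, 0, 0, 0], [5.0, 0, 0, -0.7, 0, 0, 0], [5.0, 0, -0.1, -0.6, 0, 0, 0], [5.0, 0.4, -0.1, 0, 0, 0, 0], [5.0, 1.2, 0, 0, 0, 0, 0]], "force": 20}}

```text
time_s: 19.43
tool_pos: [0.5779, 0.2406, 0.1583]
tool_rot: [-180.0, 0.1, 180.0]
force: [-1.0, -0.4, -0.7]
grip_width: 0.06
```

Emit:
{"fn": "move_arm", "kwargs": {"steps": [[5.0, 2.0, 0, 0, 0, 0, 0], [5.0, 2.0, 0, 0, 0, 0, 0], [5.0, 2.0, 0, 0, 0, 0, 0], [5.0, 2.0, 0, 0, 0, 0, 0], [5.0, 2.0, 0, 0, 0, 0, 0]]}}

```text
time_s: 19.85
tool_pos: [0.4753, 0.2409, 0.1575]
tool_rot: [180.0, -0.0, -179.9]
force: [-0.2, 1.3, -0.9]
grip_width: 0.06
```

Emit:
{"fn": "move_arm", "kwargs": {"steps": [[5.0, 2.0, 0, 0, 0, 0, 0], [5.0, 1.2, 0, 0, 0, 0, 0], [5.0, 0.6, 0, 0, 0, 0, 0], [5.0, 0, 0, 0, 0, 0, 0], [5.0, 0, 0, 0, 0, 0, 0]]}}

```text
time_s: 20.27
tool_pos: [0.4393, 0.2412, 0.1579]
tool_rot: [180.0, 0.1, -179.9]
force: [0.9, -0.7, -0.4]
grip_width: 0.0606
```

```bash
python3 look.py l12 360 220 160 120
```

```text
20.2667 [0.43931238 0.24124837 0.15793031] [ 1.79965651e+02  7.37292367e-02 -1.79932285e+02] [ 0.89472001 -0.65861972 -0.368293  ] 0.060562780217615735 [-51.81082168   3.78864671  20.83061017 111.22713658  -1.47439938
  65.15752229  59.66354611]
```

View pics/l12.png

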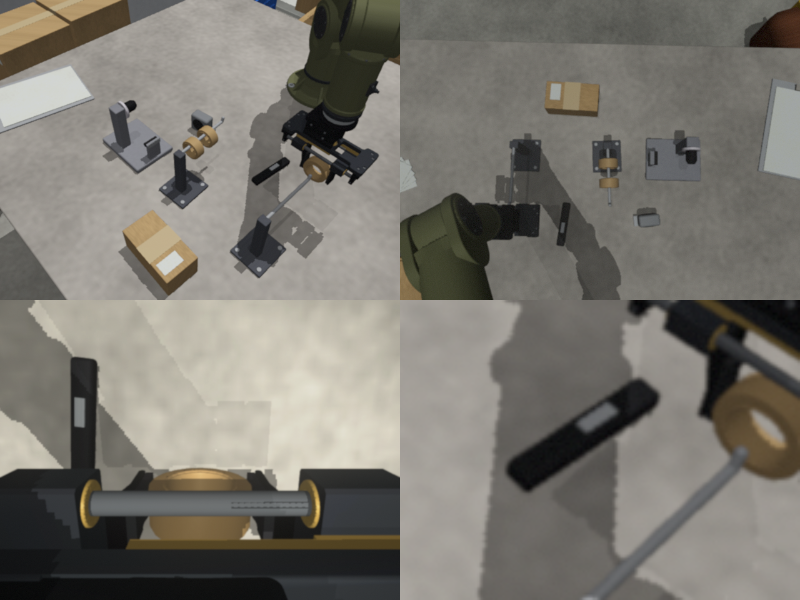

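The rear roll is clear of the hook. I'll raise it and go above and beyond the hub, so the wrist camera can measure the hub directly.

Emit:
{"fn": "move_arm", "kwargs": {"steps": [[5.0, 0, -0.5, -1.5, 0, 0, 0], [5.0, -0.5, -1.5, -3.0, 0, 0, 0], [5.0, -1.6, -3.0, -3.0, 0, 0, 0], [5.0, -1.6, -3.0, -3.0, 0, 0, 0], [5.0, -1.6, -3.0, -3.0, 0, 0, 0]]}}

```text
time_s: 20.83
tool_pos: [0.4888, 0.1371, 0.2867]
tool_rot: [-180.0, 0.0, -179.9]
force: [1.2, 0.2, -0.9]
grip_width: 0.0601
```

Emit:
{"fn": "move_arm", "kwargs": {"steps": [[5.0, -1.6, -3.0, -0.7, 0, 0, 0], [5.0, -1.6, -3.0, 0, 0, 0, 0], [5.0, -1.6, -3.0, 0, 0, 0, 0], [5.0, -1.6, -3.0, 0, 0, 0, 0], [5.0, -1.6, -3.0, 0, 0, 0, 0]]}}

```text
time_s: 21.25
tool_pos: [0.5692, -0.0133, 0.2925]
tool_rot: [-180.0, 0.0, -180.0]
force: [0.1, -0.2, -0.4]
grip_width: 0.0602
```

Emit:
{"fn": "move_arm", "kwargs": {"steps": [[5.0, -1.6, -3.0, 0, 0, 0, 0], [5.0, -1.6, -3.0, 0, 0, 0, 0], [5.0, -1.6, -3.0, 0, 0, 0, 0], [5.0, -1.6, -3.0, 0, 0, 0, 0], [5.0, -1.6, -3.0, 0, 0, 0, 0]]}}

```text
time_s: 21.67
tool_pos: [0.6493, -0.163, 0.2918]
tool_rot: [-179.9, -0.0, -179.9]
force: [-0.3, 0.1, -0.7]
grip_width: 0.0604
```

Emit:
{"fn": "move_arm", "kwargs": {"steps": [[5.0, -1.6, -3.0, 0, 0, 0, 0], [5.0, -1.0, -1.5, 0, 0, 0, 0], [5.0, 0, 0, 0, 0, 0, 0], [5.0, 0, 0, 0, 0, 0, 0], [5.0, 0, 0, 0, 0, 0, 0]]}}

```text
time_s: 22.08
tool_pos: [0.6744, -0.2055, 0.2917]
tool_rot: [180.0, -0.0, -179.9]
force: [-0.4, 0.8, -1.5]
grip_width: 0.0601
```

```bash
python3 look.py l13 140 120 160 120
python3 - <<'E'
from h import *
o,c=wristcam(); print(o["tool_pos"])
for p in [(.63,-.241,.135),(.594,-.241,.135),(.63,-.241,.16)]: print(proj(c,np.array(p)))
E
```

```text
22.0833 [ 0.67441934 -0.20545566  0.29172427] [ 1.79965752e+02 -4.60674959e-02 -1.79893685e+02] [-0.38177021  0.7957496  -1.47710435] 0.06007752265200682 [-12.15855089  28.33318405  41.06607594  71.30533787 -18.20689751
  86.79927131 116.50410917]
[ 0.67447027 -0.20446002  0.29253635]
[267.48808899 162.3560362 ]
[266.03059101 107.15172698]
[262.76391993 165.55746627]
```

View pics/l13_w.png

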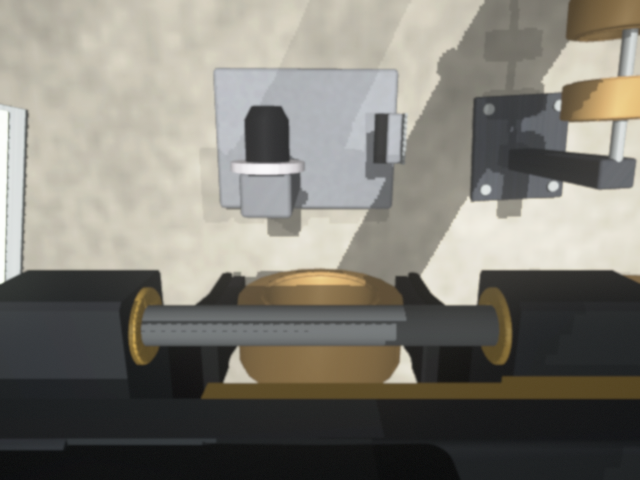

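View pics/l13.png

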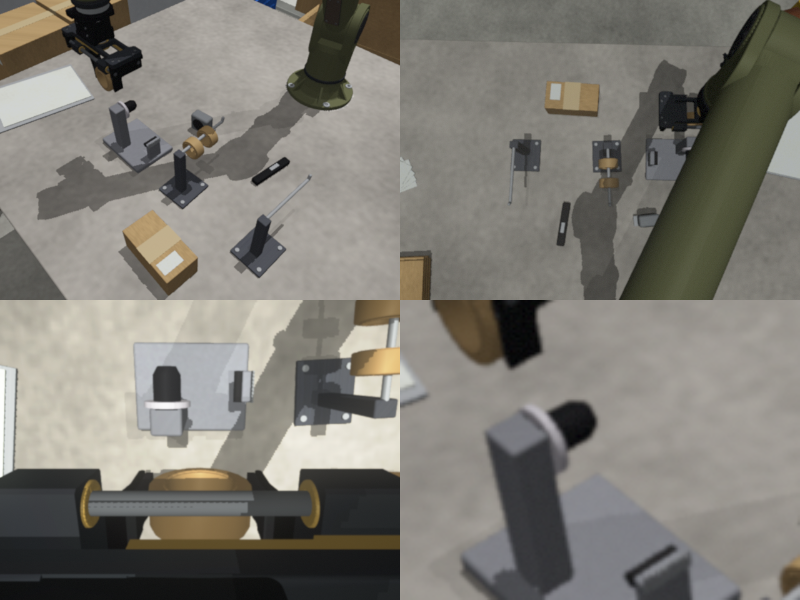

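In the wrist view the hub is centred at column 267.5, with its tip at row 106 and the flange face at row 162. That gives the axis at y of about -0.2405, the flange at x of about 0.630 and yaw near 0, which agrees with the top view. I'll back off to before the hub, then go down to its axis height.

Emit:
{"fn": "move_arm", "kwargs": {"steps": [[5.0, 1.5, -0.5, 0, 0, 0, 0], [5.0, 2.5, -0.8, 0, 0, 0, 0], [5.0, 2.5, -0.8, 0, 0, 0, 0], [5.0, 2.5, -0.8, 0, 0, 0, 0], [5.0, 2.4, -0.7, 0, 0, 0, 0]]}}

```text
time_s: 22.7
tool_pos: [0.5589, -0.242, 0.2925]
tool_rot: [180.0, 0.0, -179.9]
force: [0.6, 0.1, -0.3]
grip_width: 0.0602
```

Emit:
{"fn": "move_arm", "kwargs": {"steps": [[5.0, 0, 0, 1.5, 0, 0, 0], [5.0, 0, 0, 3.0, 0, 0, 0], [5.0, 0, 0, 3.0, 0, 0, 0], [5.0, 0, 0, 3.0, 0, 0, 0], [5.0, 0, 0, 2.0, 0, 0, 0]]}}

```text
time_s: 23.12
tool_pos: [0.5593, -0.2406, 0.165]
tool_rot: [179.9, -0.1, -179.8]
force: [-0.2, 0.5, -0.9]
grip_width: 0.0599
```

Emit:
{"fn": "move_arm", "kwargs": {"steps": [[5.0, 0, 0, 1.0, 0, 0, 0], [5.0, 0, 0, 0.7, 0, 0, 0], [5.0, 0, 0, 0, 0, 0, 0], [5.0, 0, 0, 0, 0, 0, 0], [5.0, 0, 0, 0, 0, 0, 0]]}}

```text
time_s: 23.53
tool_pos: [0.5613, -0.2428, 0.152]
tool_rot: [-180.0, 0.2, -179.9]
force: [1.2, -0.4, -0.8]
grip_width: 0.0599
```

```bash
python3 look.py l14 140 120 160 120
python3 - <<'E'
from h import *
o=env.get_obs();p=o["tool_pos"]+[0,0,-.0082]
for n in("scene","top"):
    S=viewer.read_camera(n);print(n,"roll back face ctr",proj(S,p+[.012,0,0]),"hub end",proj(S,np.array([.594,-.2405,.135])))
    r=(180,130,100,75) if n=="scene" else (420,210,100,75)
    cv2.imwrite(f"pics/l14{n}.png",cv2.resize(S["img"][r[1]:r[1]+r[3],r[0]:r[0]+r[2]],None,fx=6,fy=6,interpolation=2)[:,:,::-1])
E
```

```text
23.5333 [ 0.5613     -0.24277225  0.15195117] [-1.79959384e+02  1.57038569e-01 -1.79919976e+02] [ 1.15652623 -0.43645027 -0.82825701] 0.05985413187509074 [-13.47368108  20.8203499   42.31770222  97.16923067 -15.03052177
  67.672269   122.79098983]
scene roll back face ctr [223.27611545 155.39140493] hub end [214.85280358 165.22516803]
top roll back face ctr [468.28371866 273.78314631] hub end [465.42278617 261.87041077]
```

View pics/l14scene.png

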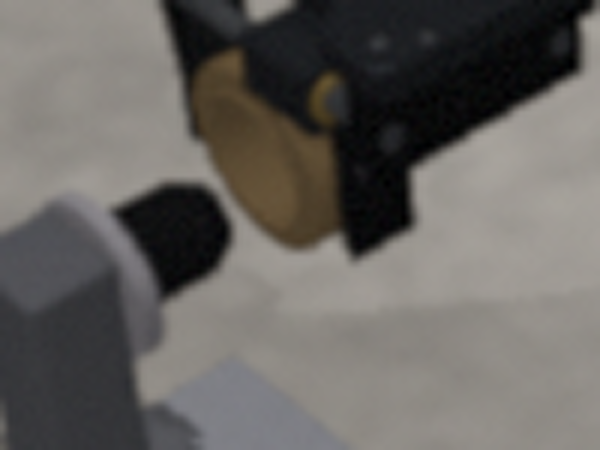

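View pics/l14.png

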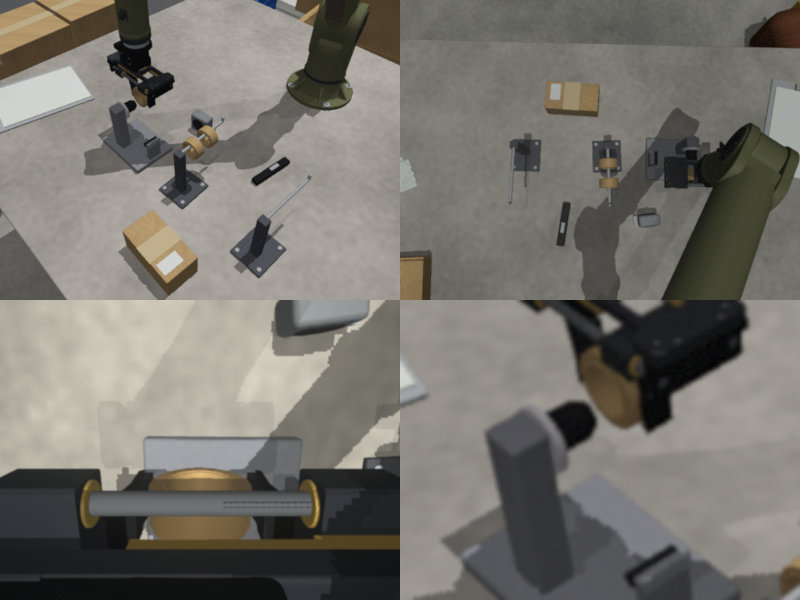

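Run:
```python
from h import *
S=viewer.read_camera("scene");im=cv2.resize(S["img"][130:205,180:280],None,fx=7,fy=7,interpolation=2)[:,:,::-1].copy()
o=env.get_obs();p=o["tool_pos"]+[0,0,-.0082]
def circ(c,r,col):
    for a in np.linspace(0,2*np.pi,40):
        q=(proj(S,np.array(c)+[0,r*np.cos(a),r*np.sin(a)])-[180,130])*7+3; cv2.circle(im,tuple(int(v) for v in q),1,col,-1)
circ([.63,-.2405,.135],.025,(0,0,255));circ([.603,-.2405,.135],.015,(0,255,0));circ(p+[.012,0,0],.030,(255,255,0))
cv2.imwrite("pics/ov.png",im)
```

```text
(no output)
```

View pics/ov.png

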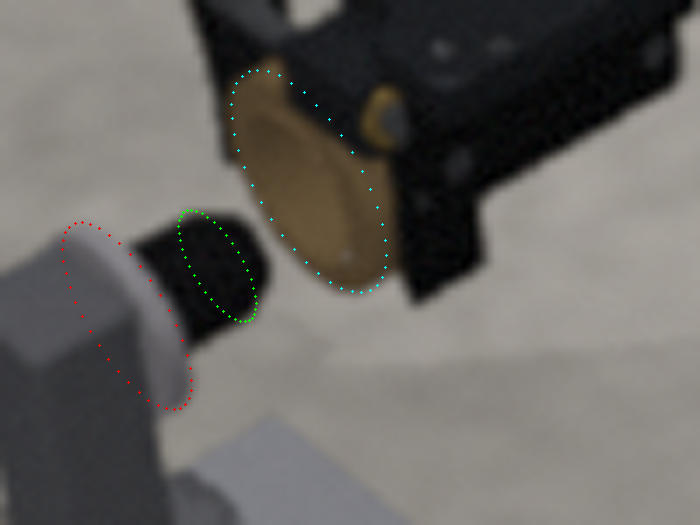

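The projected hub, flange and roll outlines match the image to about 1 mm. Making the last alignment before pushing on.

Emit:
{"fn": "move_arm", "kwargs": {"steps": [[5.0, 0, 0.1, 0.5, 0, 0, 0], [5.0, 0, 0.1, 0.4, 0, 0, 0], [5.0, 0, 0, 0, 0, 0, 0], [5.0, 0, 0, 0, 0, 0, 0], [5.0, 0, 0, 0, 0, 0, 0]]}}

```text
time_s: 24.25
tool_pos: [0.5602, -0.2403, 0.1411]
tool_rot: [180.0, -0.0, -179.9]
force: [-0.1, 0.9, 0.1]
grip_width: 0.0603
```

Emit:
{"fn": "move_arm", "kwargs": {"steps": [[5.0, 0, 0, 0, 0, 0, 0], [5.0, 0, 0, 0, 0, 0, 0], [5.0, 0, 0, 0, 0, 0, 0]]}}

```text
time_s: 24.5
tool_pos: [0.5604, -0.2404, 0.1414]
tool_rot: [-180.0, 0.0, -179.9]
force: [0.4, 0.1, -0.9]
grip_width: 0.0606
```

Emit:
{"fn": "move_arm", "kwargs": {"steps": [[5.0, 0, 0, -0.2, 0, 0, 0], [5.0, -0.7, 0, 0, 0, 0, 0], [5.0, -0.7, 0, 0, 0, 0, 0], [5.0, -0.7, 0, 0, 0, 0, 0], [5.0, -0.4, 0, 0, 0, 0, 0]]}}

```text
time_s: 24.92
tool_pos: [0.5869, -0.2399, 0.1432]
tool_rot: [-180.0, 0.0, -179.9]
force: [-0.0, 0.7, -0.2]
grip_width: 0.0602
```

Emit:
{"fn": "move_arm", "kwargs": {"steps": [[5.0, -0.6, 0, 0, 0, 0, 0], [5.0, -0.6, 0, 0, 0, 0, 0], [5.0, -0.3, 0, 0, 0, 0, 0], [5.0, 0, 0, 0, 0, 0, 0], [5.0, 0, 0, 0, 0, 0, 0]]}}

```text
time_s: 25.33
tool_pos: [0.6003, -0.2404, 0.1431]
tool_rot: [-180.0, -0.0, -179.9]
force: [0.6, -0.1, -1.2]
grip_width: 0.06
```

```bash
python3 look.py l15 170 130 100 75
```

```text
25.3333 [ 0.60025968 -0.2403699   0.1430715 ] [-1.79995114e+02 -2.75832026e-02 -1.79928408e+02] [ 0.59761877 -0.05401952 -1.22068921] 0.06003164038388762 [-11.94870649  25.84300838  40.88279353  92.21011284 -17.81746101
  68.6726867  122.71981378]
```

View pics/l15.png

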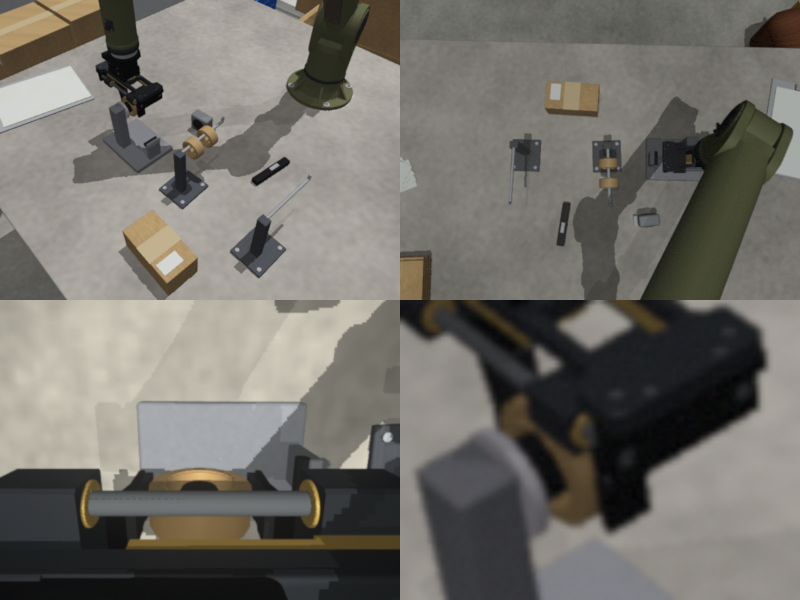

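The roll is on the hub with no contact force. Going on to the flange in small steps.

Emit:
{"fn": "move_arm", "kwargs": {"steps": [[5.0, -0.5, 0, 0, 0, 0, 0], [5.0, -0.5, 0, 0, 0, 0, 0], [5.0, -0.4, 0, 0, 0, 0, 0], [5.0, 0, 0, 0, 0, 0, 0], [5.0, 0, 0, 0, 0, 0, 0]]}}

```text
time_s: 25.9
tool_pos: [0.6144, -0.2401, 0.143]
tool_rot: [180.0, -0.0, -179.9]
force: [-0.7, 1.7, -0.8]
grip_width: 0.0601
```

Emit:
{"fn": "move_arm", "kwargs": {"steps": [[5.0, -0.2, 0, 0, 0, 0, 0], [5.0, 0, 0, 0, 0, 0, 0], [5.0, 0, 0, 0, 0, 0, 0]]}}

```text
time_s: 26.15
tool_pos: [0.6145, -0.2402, 0.1428]
tool_rot: [179.9, -0.2, -179.9]
force: [-6.1, 1.1, 2.4]
grip_width: 0.0605
```

Emit:
{"fn": "move_arm", "kwargs": {"steps": [[5.0, -0.2, 0, 0, 0, 0, 0], [5.0, 0, 0, 0, 0, 0, 0], [5.0, 0, 0, 0, 0, 0, 0]]}}

```text
time_s: 26.4
tool_pos: [0.6147, -0.2402, 0.1426]
tool_rot: [179.9, -0.4, -180.0]
force: [-10.0, 2.4, 4.4]
grip_width: 0.0604
```

Blocked at x = 0.6145 with 10 N, so the roll is against the flange. Checking the view before releasing.

Emit:
{"fn": "move_arm", "kwargs": {"steps": [[5.0, 0.3, 0, 0, 0, 0, 0], [5.0, 0, 0, 0, 0, 0, 0], [5.0, 0, 0, 0, 0, 0, 0]]}}

```text
time_s: 26.65
tool_pos: [0.6145, -0.2405, 0.143]
tool_rot: [180.0, -0.1, -179.9]
force: [-4.1, -0.9, -0.6]
grip_width: 0.0604
```

```bash
python3 look.py l16 170 130 80 60
```

```text
26.65 [ 0.61449991 -0.24045532  0.14298666] [ 1.79990840e+02 -8.32331594e-02 -1.79947940e+02] [-4.06647184 -0.88621665 -0.56392721] 0.06038766405901716 [-11.35122879  27.50389432  40.45652106  90.08011269 -18.63685015
  69.42682127 122.58775007]
```

View pics/l16.png

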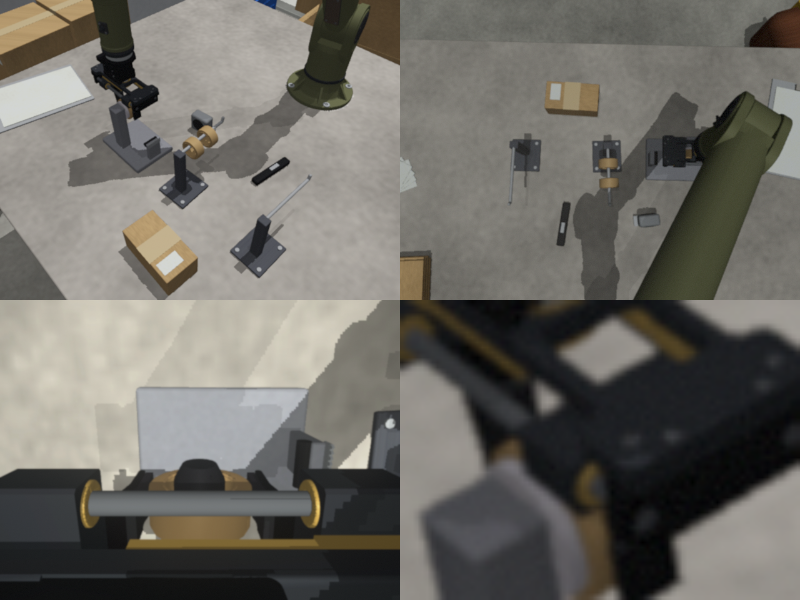

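The roll meets the flange and the hub sticks out of its front. Lowering about 4 mm onto the hub, then releasing.

Emit:
{"fn": "move_arm", "kwargs": {"steps": [[5.0, 0, 0, 0.2, 0, 0, 0], [5.0, 0, 0, 0.2, 0, 0, 0], [5.0, 0, 0, 0, 0, 0, 0], [6.2, 0, 0, 0, 0, 0, 0], [7.2, 0, 0, 0, 0, 0, 0]]}}

```text
time_s: 27.22
tool_pos: [0.6166, -0.2404, 0.1397]
tool_rot: [-180.0, 0.2, -179.9]
force: [-0.4, 1.0, -0.4]
grip_width: 0.0637
```

Emit:
{"fn": "move_arm", "kwargs": {"steps": [[8.7, 0, 0, 0, 0, 0, 0], [8.7, 0, 0, 0, 0, 0, 0], [8.7, 0, 0, 0, 0, 0, 0], [8.7, 0, 0, 0, 0, 0, 0]]}}

```text
time_s: 27.55
tool_pos: [0.6159, -0.2401, 0.1395]
tool_rot: [-180.0, 0.1, -179.9]
force: [0.3, 0.2, -0.6]
grip_width: 0.0841
```

Emit:
{"fn": "move_arm", "kwargs": {"steps": [[8.7, 0, 0, -1.5, 0, 0, 0], [8.7, 0, 0, -2.5, 0, 0, 0], [8.7, -0.5, 0, -2.5, 0, 0, 0], [8.7, -1.5, 0, -2.5, 0, 0, 0], [8.7, -2.0, 0, -2.5, 0, 0, 0]]}}

```text
time_s: 27.97
tool_pos: [0.6549, -0.2408, 0.2562]
tool_rot: [180.0, 0.0, 180.0]
force: [1.0, -1.2, -0.1]
grip_width: 0.0871
```

Emit:
{"fn": "move_arm", "kwargs": {"steps": [[8.7, -1.5, 0, -2.5, 0, 0, 0], [8.7, 0, 0, -1.0, 0, 0, 0], [8.7, 0, 0, 0, 0, 0, 0], [8.7, 0, 0, 0, 0, 0, 0], [8.7, 0, 0, 0, 0, 0, 0]]}}

```text
time_s: 28.38
tool_pos: [0.6688, -0.2404, 0.2875]
tool_rot: [179.9, -0.2, 180.0]
force: [-0.2, 0.5, -0.7]
grip_width: 0.0869
```

```bash
python3 look.py l17 150 120 120 90
```

```text
28.3833 [ 0.66882408 -0.2403984   0.28745355] [ 1.79935808e+02 -1.53540743e-01  1.79998886e+02] [-0.24289205  0.53787255 -0.74082675] 0.08688930783084041 [ -9.06659588  29.35965538  41.3160315   70.58004289 -18.89923655
  86.86824053 119.51665581]
```

View pics/l17.png

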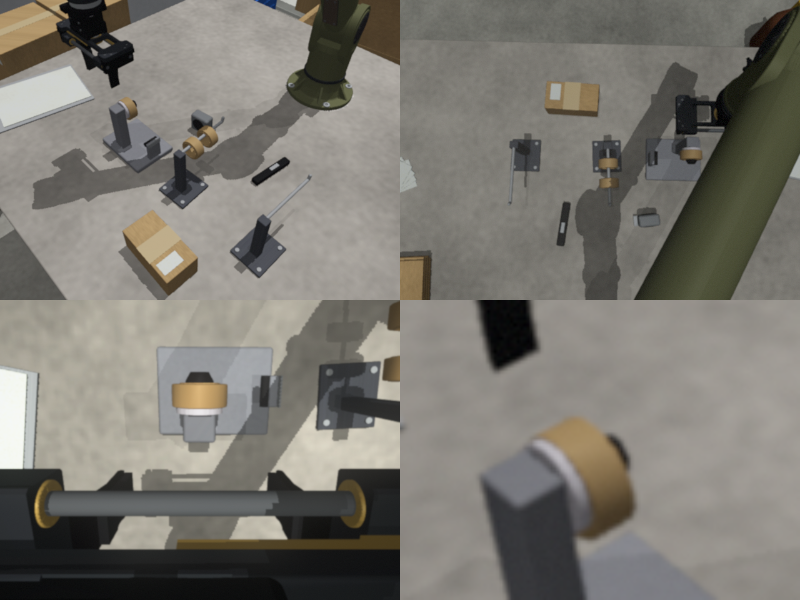

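View pics/l17_w.png

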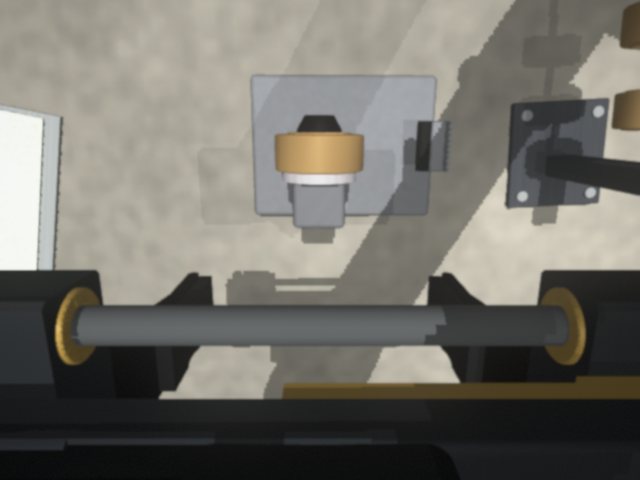

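The roll lies flush on the white flange ring (rows 135-183, columns 276-363), square to the hub. The other two rolls are still on the spare hook and the bystanders haven't moved. One quick numeric check, then I'll hand in.

Run:
```python
from h import *
T=viewer.read_camera("top");a=cv2.imread("pics/top0.png")[:,:,::-1]
h=cv2.cvtColor(T["img"],cv2.COLOR_RGB2HSV); m=cv2.inRange(h,(8,80,50),(25,255,255))
k,l,st,ce=cv2.connectedComponentsWithStats(m)
for i in range(1,k):
    if 100<st[i,4]<1500: print(st[i],ce[i],onz(T,*ce[i],.14))
for r in [(125,190,225,325),(315,400,240,280),(335,370,370,420)]:
    d=np.abs(T["img"].astype(int)-a)[r[0]:r[1],r[2]:r[3]].mean(); print("bystander diff",d)
print(job.sign_off())
```

```text
[595   0  45  43 290] [613.80689655  21.71724138] [ 1.0376033  -0.51554093  0.14      ]
[448 240  35  16 517] [465.24951644 247.30367505] [ 0.61830939 -0.23920264  0.14      ]
[318 253  31  18 490] [332.66122449 261.15102041] [ 0.58956439 -0.01448908  0.14      ]
[319 285  31  16 439] [333.89749431 292.46013667] [ 0.53685982 -0.0175998   0.14      ]
bystander diff 15.433076923076923
bystander diff 19.356666666666666
bystander diff 7.160952380952381
the job is handed in; nothing more can be done
None
```

I moved the front and middle rolls to the spare hook, loaded the rear roll on the dispenser hub against its flange, and handed the job in after about 28 s of the 72 s allowed. No verdict was reported.

- **Spare hook:** the last top view puts the rolls at about (0.590, -0.014) and (0.537, -0.018). That is roughly 35 and 90 mm in front of the post, within the limits and on the bar line.
- **Hub:** the rear roll stopped against the flange with about 10 N. After release the views show it flush and square, centred at about (0.618, -0.239).
- **Robot:** the gripper is open and clear above the bench.
- **Flange position disagreed slightly:** contact came about 3.5 mm closer to the robot than the camera estimate, close to the roughly 3 mm offset seen at the full hook. I trusted the contact.
- **Bystander check was inconclusive:** comparing the top images before and after gave differences I couldn't use, probably because the arm's shadow had moved. By eye the carton, tape measure and knife are where they started, and the arm never went near bench height.

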